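# Pile gable blanks square in the drilling jig and clamp them

## Task

Lay the two loose house-gable blanks on top of the one already in the drilling jig, all peaks pointing away from the clamp, and square the three up into one flush pile tight against the end stop and both side stops. Then push the toggle clamp's handle fully shut so that it holds the pile ready for drilling. Leave everything else on the bench where it is.

Things in the scene. Friction and masses are not known exactly. Their poses are not given: they have to be found in the camera images.
- jig: drilling jig, fixed to the bench: dark film-faced plywood base board 170 (x) x 290 (y) x 18 mm. Origin: centre of its underside. The blanks lie on its +y half, foot edges to -y, peaks to +y; a toggle clamp is screwed to its -y half. Three pale wood stop blocks: one end stop, two side stops. The blanks' other long side (-x) and the peak end (+y) are open
- jig_seat (a point): point on the top of the jig's board, 18 mm above the bench, axes as the jig's, over which a blank's origin lies when the blank is tight against all stops (jig x = 0, y = 46 mm). In a finished pile the three origins are 0, 9 and 18 mm above this point, the pile's top 27 mm
- end_stop (a point): end stop block: foot of its flat face, which looks to the jig's +y (jig x = 0, y = -5 mm, on the board) and takes the blanks' foot edges; the block is 20 mm high, 46 mm wide (x), 12 mm thick
- side_stop_foot (a point): side stop block nearer the clamp: foot of its flat face, which looks to the jig's -x (jig x = 32.5 mm, y = 5 mm, on the board) and takes a long edge of the blanks; the block is 20 mm high, 13 mm wide (y), 16 mm thick. The 69 mm between the two side stops is free for a finger
- side_stop_eave (a point): side stop block nearer the peaks: foot of its flat face, which looks to the jig's -x (jig x = 32.5 mm, y = 87 mm, on the board) and takes a long edge of the blanks; the block is 20 mm high, 13 mm wide (y), 16 mm thick. The 69 mm between the two side stops is free for a finger
- blank_jig: house-gable blank of plain 9 mm plywood, 0.04 to 0.08 kg: a rectangle 65 mm wide (x), 100 mm long (y), with a 45 degree gable peak on one short end (132.5 mm over all). Origin: underside, on the centre line, 51 mm from the straight foot edge, near its balance point; +y points to the peak. Already in the jig, loose, flat on the board and against the stops (to within 2 mm)
- blank_a: house-gable blank of plain 9 mm plywood, 0.04 to 0.08 kg: a rectangle 65 mm wide (x), 100 mm long (y), with a 45 degree gable peak on one short end (132.5 mm over all). Origin: underside, on the centre line, 51 mm from the straight foot edge, near its balance point; +y points to the peak. Loose on the bench at the robot's left, peak roughly towards +y
- blank_b: house-gable blank of plain 9 mm plywood, 0.04 to 0.08 kg: a rectangle 65 mm wide (x), 100 mm long (y), with a 45 degree gable peak on one short end (132.5 mm over all). Origin: underside, on the centre line, 51 mm from the straight foot edge, near its balance point; +y points to the peak. Loose on the bench at the robot's left, peak roughly towards +y
- blank_jig_peak (a point): tip of the gable peak of blank_jig, at its underside, 81.5 mm from that blank's origin
- blank_a_peak (a point): tip of the gable peak of blank_a, at its underside, 81.5 mm from that blank's origin
- blank_b_peak (a point): tip of the gable peak of blank_b, at its underside, 81.5 mm from that blank's origin
- clamp_handle (a joint): turn of the toggle clamp's handle from its arm, rad: 0 = shut (handle and arm level, locked), 2.74 = fully open. Starts at 2.4 to 2.7: arm nearly upright, handle leaning back, 63 to 70 degrees above level. It stays where it is left. Pushing the grip back (jig -y) and down to level brings the arm down on the pile. Takes about 2 N at the grip, up to 10 N near the end
- clamp_grip (a point): middle of the black grip on the handle, 120 mm from the handle's pin: 24 mm wide (jig x), 92 mm long (its own y), 14 mm thick (its own z). Its own +z side faces the pile when open and up when shut: push there. Its -y points to the handle's free end, 42 mm on. Shut, it lies at jig x = 0, y = -180 mm, 61 mm above the bench (upper face 68 mm)
- clamp_pivot (a point): pivot of the clamp's arm, 48 mm above the bench at jig x = 0, y = -60 mm. The arm stands up to 140 mm above the bench when open; shut, it reaches 92 mm from here towards the pile, up to 82 mm above the bench. The handle turns on a pin 24 mm from this pivot: shut, the pin is straight above it; fully open, straight to its jig -y side, with the handle 71 degrees above level
- clamp_foot: black rubber foot, 20 mm across, at the end of the clamp's arm; origin at the centre of its pressing face. Sprung by up to 4 mm. Shut, it presses at jig x = 0, y = 20 mm on a pile of three blanks with about 4 N; it does not reach a pile of two
- offcut: rectangular plywood offcut, 52 x 140 x 9 mm (no peak), lying flat among the blanks; not part of the job. Origin: centre of underside, y along its length
- glue: white glue bottle with an orange band, 62 mm across, 165 mm tall, standing. Origin: centre of underside
- jar: amber glass jar with a steel lid, 72 mm across, 103 mm tall. Origin: centre of underside
- drill: blue and black cordless drill standing on its battery, about 200 mm tall, 255 mm long with its bit. Origin: centre of the battery's underside; its bit points along its -x
- hammer: hammer, 260 mm long, lying flat along its x, wooden handle towards -x
- trysquare: try square lying flat: wooden stock 24 x 110 x 14 mm along its y, origin under the stock's centre, steel blade 34 mm wide reaching 162 mm along its +x
Mind the look-alikes: they are no part of the job. Leave any blue or white look-alike of the blank_a alone.

How it is judged:
By the outcome, as a careful person would: the job done as asked, in the order asked, and still so for the second after the job is handed in, with the robot touching nothing.
It also fails if it takes over 61 s, if anything falls off the work surface, if the arm or the gripper's body presses on something with over 40 N, if the wrist force passes 120 N, or if a joint passes its speed limit or range.

## Robot

A 6-joint arm with a two-finger parallel gripper is mounted at the origin on the work surface. World frame = base frame: x ahead of the robot, y to its left, z up, the work surface at z = 0. Lengths are in mm, angles in rad, forces in N, time in s.
With the tool pointing down it reaches from about 300 to 750 mm from the base axis. Payload 8.5 kg.
Tool frame: the origin (TCP) lies midway between the tips of the shut fingers; the grasp point (between the pads) lies 19 mm behind it (r.grip_depth is the distance from the TCP to the grasp point, in mm); z points along the fingers, y is the line along which they close (so a half turn about z gives the same grasp; the last joint's range is limited). The gripper opens to 85 mm and grips with 20 to 120 N. Pads are 22 mm wide; open, the fingers measure 114 mm over their backs; the gripper's body (76 mm by 85 mm) begins 54 mm behind the grasp point. The pads swing forward as they close: fully open they stand 13 mm farther back than shut.
Start: joints at [-1.447, 0.381, 1.297, -0, 1.464, -0.215], TCP at [182.789, -518.718, 231.322] pointing down, gripper open.
Joint ranges: [-3.11, 3.11], [-0.89, 2.33], [0.22, 2.48], [-1.42, 4.56], [0.17, 2.85], [-2.88, 2.88]. Speed limits (rad/s): [2.39, 2.39, 3.14, 3.14, 3.14, 3.14].

## Interface

Orientations are given as a unit quaternion [x, y, z, w].
In Python, from plant import r gives the robot as it stands.
- The arm moves only by the tool drive_tool, never from a script. Its argument "steps" is a list of rows, each an object of numbers: "rx", "ry", "rz": the turn, a rotation vector about the tool's x, y, z as a fraction of full scale; "x", "y", "z": the shift along the tool's x, y, z as a fraction of full scale; "jaw": the closure, from 0 (fully open) to 1 (shut). In form: [{"rx": .., "ry": .., "rz": .., "x": .., "y": .., "z": .., "jaw": ..}, ...]. A call has 1 to 8 rows; each row shifts and turns the commanded pose from where the row before left it, along the tool's axes as they then stand; what a row does not reach is not made up. Full scale, the value 1, is 250 mm for a shift and 45 degrees for a turn. A row lasts 1/12 s, in which the tool goes at most 41.7 mm and 7.16 degrees, less where a joint would pass 70% of its speed; a pose out of reach is approached as far as the arm can. A call with a number of a shift or a turn outside -1 to 1 is refused whole. A call with a gripper value outside its range is refused whole. The fingers move at their own pace and stop on an object; "newtons" is the grip in N (left out, the last holds). Time passes only in rows, so rows that do not move let the fingers close. It gives the time, the measured TCP pose, the force, the opening and the grip force at its end, in the units of the state.
- r.get_obs(): the state, without advancing time (a new reading comes with each control period).
- r.capture(name): name is "side" or "top" or "wrist"; returns the picture (384x512x3 uint8, red, green, blue); there is no depth.
- r.camera_model(name): a dict with "fx", "fy", "cx", "cy" (pixels), "rvec" (rotation vector, rad) and "tvec" (3), from world to camera coordinates, as OpenCV has them. Camera axes: x right, y down, z forward; pixel columns grow to the right and rows downward; lengths in mm; the calibration is good to about 2 mm. A picture is of the moment at which its call begins: read the wrist's pose just before it. camera_model takes no time and is no camera call; for the wrist camera it gives the pose at the moment of the call.
- r.hand_in(): hands the job in; it is judged then, once.
Trained networks look in the newest picture that a camera, given by its name, has taken for a name from the list of things; names that differ only in an ending like _2 or _b are one class to them, and where a whole thing is asked for, a point or a joint stands for the part that bears it (a point fixed in the world has none). Each returns a list of dicts, best first, with "score" (0 to 1); they miss things now and then, are a little off and sometimes report something else, mostly with a low value. They report only what shows in the picture. A call takes as long as a camera call. They do not tell look-alikes from the thing itself.
- r.cut_out(thing, camera): "pixels" (384x512 bool, what is visible of it).
- r.tip_of(thing, camera): "centre" ([x, y, z] in mm, in world coordinates, good to about 4 mm: a listed point, or the origin of a listed thing).
The state is a dict: "time": time; "qpos": joint angles; "qd": joint speeds; "joint_efforts": joint torques, N m; "eef_pos": TCP position; "orientation": TCP orientation; "contact_force": force on the tool from outside, world axes, zero at the start; "wrist_torque": the same for the moment, N m; "width": finger opening in mm; "grasp_force": force on a finger pad.
Only numpy, scipy, OpenCV 4.12 (cv2) and the standard library are available. Lean on these libraries where they do the work, as an engineer would, in place of code of your own. Each camera call takes 0.05 s, during which the arm holds its last target. There are 200 camera calls.

## Working session

There is one attempt and no reset: what is moved stays moved. The work goes in short steps, Python scripts to look and compute and a tool call to move; the robot and the scene stay as the last step left them, time stands still between calls to the robot, and variables do not carry over. Pictures are saved under pics/ and viewed, at most 10 in all, crops included, and the job is handed in when it is done.

Besides the shell and the picture viewer there is one more tool, called after ">>>" as name([rows], argument=value, ...), one row to a line, values as JSON. drive_tool: Moves the arm, as the interface text tells. Its arguments: {"type":"object","properties":{"steps":{"type":"array"},"newtons":{"type":"number"}},"required":["steps"]}

```bash
mkdir -p pics; ls
cat > h.py <<'E'
import numpy as np, cv2
from plant import r
from scipy.spatial.transform import Rotation as R
def proj(c,P):
    m=r.camera_model(c);K=np.array([[m['fx'],0,m['cx']],[0,m['fy'],m['cy']],[0,0,1.]])
    return cv2.projectPoints(np.array(P,float).reshape(-1,1,3),np.array(m['rvec'],float),np.array(m['tvec'],float),K,None)[0].reshape(-1,2)
def back(c,px,z,m=None):
    m=m or r.camera_model(c);Rm=cv2.Rodrigues(np.array(m['rvec'],float))[0];t=np.array(m['tvec'],float)
    px=np.array(px,float).reshape(-1,2);d=np.c_[(px[:,0]-m['cx'])/m['fx'],(px[:,1]-m['cy'])/m['fy'],np.ones(len(px))]@Rm
    o=-Rm.T@t;s=(z-o[2])/d[:,2];return o+d*s[:,None]
def save(n,im,crop=None,k=1):
    if crop: x0,y0,x1,y1=crop;im=im[y0:y1,x0:x1]
    cv2.imwrite('pics/'+n,cv2.resize(np.ascontiguousarray(im[...,::-1]),None,fx=k,fy=k,interpolation=cv2.INTER_CUBIC))
E
python3 - <<'E'
from h import *
a=r.capture('top')
for t in ['jig','jig_seat','end_stop','side_stop_foot','side_stop_eave','blank_a','blank_a_peak','clamp_grip','clamp_pivot','clamp_foot','offcut','glue','jar','drill','hammer','trysquare']:
    for d in r.tip_of(t,'top')[:6]: print(t,round(d['score'],2),np.round(d['centre']),np.round(proj('top',d['centre'])[0]))
b=r.capture('side')
save('t0.png',a,k=1.5);save('s0.png',b,k=1.5)
print(r.get_obs());print(r.camera_model('top'))
E
```

```text
pics
jig 0.75 [604. -70.  -1.] [271. 172.]
jig_seat 0.6 [606. -22.  17.] [257. 170.]
end_stop 0.89 [602. -77.  19.] [274. 172.]
end_stop 0.21 [ 604. -104.  123.] [284. 166.]
side_stop_foot 0.69 [ 600. -131.   49.] [291. 171.]
side_stop_foot 0.67 [638. -70.  19.] [271. 161.]
side_stop_foot 0.64 [632. 210.   3.] [188. 162.]
side_stop_foot 0.61 [617.  61.  18.] [232. 167.]
side_stop_eave 0.57 [652.   8.  19.] [248. 157.]
blank_a 0.85 [633. 210.   1.] [188. 162.]
blank_a 0.82 [374.  19.  -0.] [244. 240.]
blank_a 0.73 [299. 345.   2.] [145. 262.]
blank_a 0.65 [459. 223.   1.] [183. 214.]
blank_a 0.65 [ 588. -215.  155.] [323. 170.]
blank_a_peak 0.78 [616. 294.   3.] [163. 167.]
blank_a_peak 0.77 [309.  71.   3.] [228. 260.]
blank_a_peak 0.71 [231. 300.   2.] [158. 283.]
blank_a_peak 0.52 [772. -36.  -2.] [261. 123.]
clamp_grip 0.85 [ 585. -216.  153.] [323. 172.]
clamp_grip 0.45 [483. 300.   0.] [160. 206.]
clamp_grip 0.45 [ 418. -490.    1.] [396. 228.]
clamp_pivot 0.88 [ 600. -132.   50.] [291. 171.]
clamp_foot 0.36 [ 601. -105.  125.] [285. 167.]
offcut 0.8 [501. 398.  -5.] [132. 201.]
[... 618 characters left out ...]
5518542e-03]), 'joint_efforts': array([-7.36960174e-04, -4.48319900e+01, -2.31463337e+01, -3.14098370e-04,
        4.51338692e-04, -1.79714505e-05]), 'eef_pos': array([ 182.78228207, -518.72674893,  231.34088939]), 'orientation': array([9.85691097e-01, 1.68561740e-01, 5.77196215e-06, 2.40796459e-05]), 'contact_force': array([-0.01992887, -0.37021411,  0.22600659]), 'wrist_torque': array([-0.02840304, -0.02286894, -0.0111366 ]), 'grasp_force': 0.0, 'width': 85.26736336326962}
{'fx': 372.0065645617367, 'fy': 372.0065645617367, 'cx': 251.78287925588398, 'cy': 193.12251985291752, 'rvec': array([ 2.1957517 , -2.17240883,  0.09364624]), 'tvec': array([ -11.36280334,  529.10776552, 1210.97278003])}
```

View pics/t0.png

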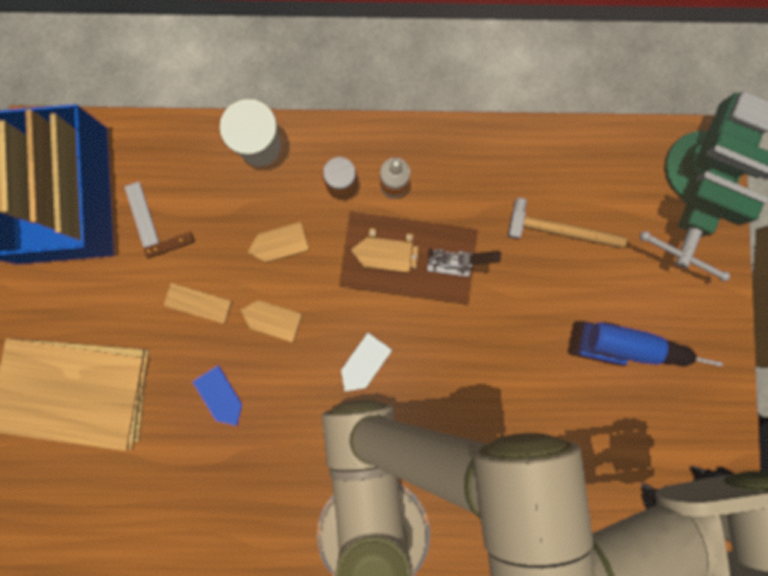

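View pics/s0.png

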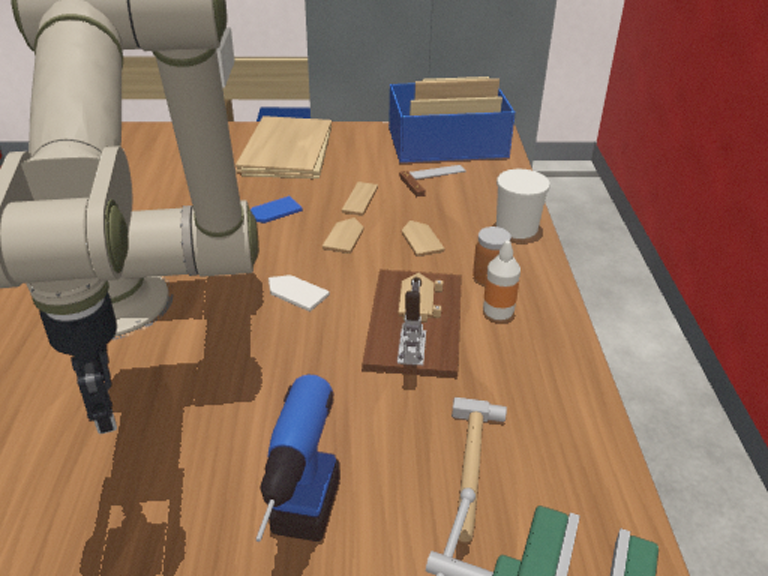

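The top picture shows two wooden blanks, peaks to the left (+y), at px (188,162) and (183,214). The one in the jig is at px (257,170).

Look-alikes: white blank (244,240), blue blank (145,262), rectangular offcut (132,201), and the plywood stack at the lower left. I choose (188,162) and (183,214): plain wood with a peak, which the side picture also shows.

```bash
cat >> h.py <<'E'
def rot(o): return R.from_quat(o['orientation'])
def plan(p,yaw,o=None):
    """shift to world TCP p & yaw(deg of tool x) -> tool-frame totals as fraction of full scale"""
    o=o or r.get_obs();Q=rot(o);d=Q.inv().apply(np.array(p,float)-o['eef_pos'])
    Rt=R.from_euler('z',yaw,degrees=True)*R.from_euler('x',180,degrees=True)
    w=(Q.inv()*Rt).as_rotvec(degrees=True)
    print('shift/250',np.round(d/250,3),'turn/45',np.round(w/45,3),'rows',np.abs(d).max()/41.7,np.abs(w).max()/7.16)
    return d/250,w/45
def blend(p,yaw,n):
    """per-row values for n equal rows (straight line, uniform turn)"""
    o=r.get_obs();Q=rot(o);dw=(np.array(p,float)-o['eef_pos'])/n
    Rt=R.from_euler('z',yaw,degrees=True)*R.from_euler('x',180,degrees=True)
    w=(Q.inv()*Rt).as_rotvec()/n
    for i in range(n):
        d=Q.inv().apply(dw)/250;print('x %.3f y %.3f z %.3f | '%tuple(d),np.round(np.degrees(w)/45,3));Q=Q*R.from_rotvec(w)
E
python3 - <<'E'
from h import *
o=r.get_obs();m=r.camera_model('wrist');Rm=cv2.Rodrigues(np.array(m['rvec']))[0];c=-Rm.T@m['tvec'];Q=rot(o)
print('cam in tool',Q.inv().apply(c-o['eef_pos']),'cam axes in tool (rows)',np.round(Q.inv().apply(Rm),2),m['fx'])
blend([440,130,260],80,16)
E
```

```text
cam in tool [  80.21839633   -1.13750401 -141.8481389 ] cam axes in tool (rows) [[-0.    1.   -0.  ]
 [-0.95 -0.   -0.31]
 [-0.31  0.    0.95]] 301.650653214753
x 0.115 y -0.132 z -0.007 |  [ 0.     0.    -0.084]
x 0.123 y -0.124 z -0.007 |  [ 0.     0.    -0.084]
x 0.131 y -0.115 z -0.007 |  [ 0.     0.    -0.084]
x 0.138 y -0.106 z -0.007 |  [ 0.     0.    -0.084]
x 0.145 y -0.097 z -0.007 |  [ 0.     0.    -0.084]
x 0.151 y -0.087 z -0.007 |  [ 0.     0.    -0.084]
x 0.156 y -0.077 z -0.007 |  [ 0.     0.    -0.084]
x 0.161 y -0.067 z -0.007 |  [ 0.     0.    -0.084]
x 0.165 y -0.056 z -0.007 |  [ 0.     0.    -0.084]
x 0.169 y -0.045 z -0.007 |  [ 0.     0.    -0.084]
x 0.171 y -0.034 z -0.007 |  [ 0.     0.    -0.084]
x 0.173 y -0.022 z -0.007 |  [ 0.     0.    -0.084]
x 0.174 y -0.011 z -0.007 |  [ 0.     0.    -0.084]
x 0.174 y 0.001 z -0.007 |  [ 0.     0.    -0.084]
x 0.174 y 0.012 z -0.007 |  [ 0.     0.    -0.084]
x 0.173 y 0.024 z -0.007 |  [ 0.     0.    -0.084]
```

Run:
```python
from h import *
blend([520,130,260],82,18)
```

```text
x 0.119 y -0.111 z -0.006 |  [ 0.     0.    -0.077]
x 0.125 y -0.104 z -0.006 |  [ 0.     0.    -0.077]
x 0.131 y -0.096 z -0.006 |  [ 0.     0.    -0.077]
x 0.137 y -0.088 z -0.006 |  [ 0.     0.    -0.077]
x 0.142 y -0.079 z -0.006 |  [ 0.     0.    -0.077]
x 0.146 y -0.071 z -0.006 |  [ 0.     0.    -0.077]
x 0.150 y -0.062 z -0.006 |  [ 0.     0.    -0.077]
x 0.154 y -0.052 z -0.006 |  [ 0.     0.    -0.077]
x 0.157 y -0.043 z -0.006 |  [ 0.     0.    -0.077]
x 0.159 y -0.033 z -0.006 |  [ 0.     0.    -0.077]
x 0.161 y -0.024 z -0.006 |  [ 0.     0.    -0.077]
x 0.162 y -0.014 z -0.006 |  [ 0.     0.    -0.077]
x 0.162 y -0.004 z -0.006 |  [ 0.     0.    -0.077]
x 0.162 y 0.006 z -0.006 |  [ 0.     0.    -0.077]
x 0.162 y 0.016 z -0.006 |  [ 0.     0.    -0.077]
x 0.160 y 0.026 z -0.006 |  [ 0.     0.    -0.077]
x 0.159 y 0.035 z -0.006 |  [ 0.     0.    -0.077]
x 0.156 y 0.045 z -0.006 |  [ 0.     0.    -0.077]
```

>>> drive_tool([
  {"x": 0.12, "y": -0.11, "z": -0.006, "rz": -0.077},
  {"x": 0.125, "y": -0.104, "z": -0.006, "rz": -0.077},
  {"x": 0.13, "y": -0.096, "z": -0.006, "rz": -0.077},
  {"x": 0.137, "y": -0.088, "z": -0.006, "rz": -0.077},
  {"x": 0.142, "y": -0.08, "z": -0.006, "rz": -0.077},
  {"x": 0.146, "y": -0.07, "z": -0.006, "rz": -0.077},
  {"x": 0.15, "y": -0.062, "z": -0.006, "rz": -0.077},
  {"x": 0.154, "y": -0.052, "z": -0.006, "rz": -0.077},
])

```text
invalid input
```

>>> drive_tool([
  {"x": 0.157, "y": -0.043, "z": -0.006, "rz": -0.077},
  {"x": 0.16, "y": -0.033, "z": -0.006, "rz": -0.077},
  {"x": 0.16, "y": -0.024, "z": -0.006, "rz": -0.077},
  {"x": 0.162, "y": -0.014, "z": -0.006, "rz": -0.077},
  {"x": 0.162, "y": -0.004, "z": -0.006, "rz": -0.077},
  {"x": 0.162, "y": 0.006, "z": -0.006, "rz": -0.077},
  {"x": 0.162, "y": 0.016, "z": -0.006, "rz": -0.077},
  {"x": 0.16, "y": 0.026, "z": -0.006, "rz": -0.077},
])

```text
invalid input
```

>>> drive_tool([
  {"x": 0.16, "y": 0.035, "z": -0.006, "rz": -0.077},
  {"x": 0.156, "y": 0.045, "z": -0.006, "rz": -0.077},
  {"x": 0},
  {"x": 0},
])

```text
invalid input
```

Run:
```python
from h import *
import pickle
o=r.get_obs();m=r.camera_model('wrist');im=r.capture('wrist')
pickle.dump((o,m,im),open('w1.pkl','wb'));save('w1.png',im,k=1.5)
print(o['time'],o['eef_pos'],rot(o).as_euler('zyx',degrees=True))
for t in ['jig_seat','end_stop','side_stop_foot','side_stop_eave','blank_a','blank_a_peak','clamp_grip','clamp_pivot','clamp_foot']:
    for d in r.tip_of(t,'wrist')[:4]: print(t,round(d['score'],2),np.round(d['centre'],1),np.round(proj('wrist',d['centre'])[0]))
```

```text
0.9 [ 182.78228207 -518.72674893  231.34088939] [-1.94084122e+01  1.11707046e-03  1.79997392e+02]
```

View pics/w1.png

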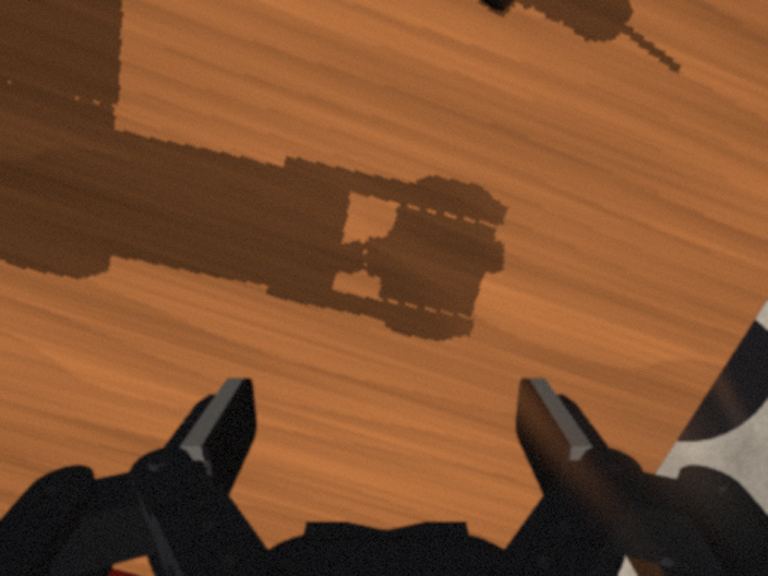

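>>> drive_tool([
  {"rx": 0, "ry": 0, "jaw": 0, "x": 0.12, "y": -0.11, "z": -0.006, "rz": -0.077},
  {"rx": 0, "ry": 0, "jaw": 0, "x": 0.125, "y": -0.104, "z": -0.006, "rz": -0.077},
  {"rx": 0, "ry": 0, "jaw": 0, "x": 0.13, "y": -0.096, "z": -0.006, "rz": -0.077},
  {"rx": 0, "ry": 0, "jaw": 0, "x": 0.137, "y": -0.088, "z": -0.006, "rz": -0.077},
  {"rx": 0, "ry": 0, "jaw": 0, "x": 0.142, "y": -0.08, "z": -0.006, "rz": -0.077},
  {"rx": 0, "ry": 0, "jaw": 0, "x": 0.146, "y": -0.07, "z": -0.006, "rz": -0.077},
  {"rx": 0, "ry": 0, "jaw": 0, "x": 0.15, "y": -0.062, "z": -0.006, "rz": -0.077},
  {"rx": 0, "ry": 0, "jaw": 0, "x": 0.154, "y": -0.052, "z": -0.006, "rz": -0.077},
])

```text
time: 2.07
eef_pos: [333.3, -228.8, 243.6]
orientation: [0.916, 0.401, 0.0, 0.0]
contact_force: [1.2, -0.3, 0.1]
width: 85.2
grasp_force: 0.0
```

>>> drive_tool([
  {"rx": 0, "ry": 0, "jaw": 0, "x": 0.157, "y": -0.043, "z": -0.006, "rz": -0.077},
  {"rx": 0, "ry": 0, "jaw": 0, "x": 0.16, "y": -0.033, "z": -0.006, "rz": -0.077},
  {"rx": 0, "ry": 0, "jaw": 0, "x": 0.16, "y": -0.024, "z": -0.006, "rz": -0.077},
  {"rx": 0, "ry": 0, "jaw": 0, "x": 0.162, "y": -0.014, "z": -0.006, "rz": -0.077},
  {"rx": 0, "ry": 0, "jaw": 0, "x": 0.162, "y": -0.004, "z": -0.006, "rz": -0.077},
  {"rx": 0, "ry": 0, "jaw": 0, "x": 0.162, "y": 0.006, "z": -0.006, "rz": -0.077},
  {"rx": 0, "ry": 0, "jaw": 0, "x": 0.162, "y": 0.016, "z": -0.006, "rz": -0.077},
  {"rx": 0, "ry": 0, "jaw": 0, "x": 0.16, "y": 0.026, "z": -0.006, "rz": -0.077},
])

```text
time: 2.73
eef_pos: [484.1, 59.5, 255.6]
orientation: [0.793, 0.609, 0.0, 0.0]
contact_force: [1.3, -0.5, 0.7]
width: 85.4
grasp_force: 0.0
```

>>> drive_tool([
  {"rx": 0, "ry": 0, "jaw": 0, "x": 0.16, "y": 0.035, "z": -0.006, "rz": -0.077},
  {"rx": 0, "ry": 0, "jaw": 0, "x": 0.156, "y": 0.045, "z": -0.006, "rz": -0.077},
  {"rx": 0, "ry": 0, "rz": 0, "x": 0, "y": 0, "z": 0, "jaw": 0},
  {"rx": 0, "ry": 0, "rz": 0, "x": 0, "y": 0, "z": 0, "jaw": 0},
])

```text
time: 3.07
eef_pos: [521.6, 131.0, 257.8]
orientation: [0.755, 0.656, -0.0, -0.0]
contact_force: [0.3, -0.3, -0.4]
width: 85.5
grasp_force: 0.0
```

Run:
```python
from h import *
import pickle
o=r.get_obs();m=r.camera_model('wrist');im=r.capture('wrist')
pickle.dump((o,m,im),open('w1.pkl','wb'));save('w2.png',im,k=1.5)
print(o['time'],o['eef_pos'],rot(o).as_euler('zyx',degrees=True))
for t in ['jig_seat','end_stop','side_stop_foot','side_stop_eave','blank_a','blank_a_peak','clamp_grip','clamp_pivot','clamp_foot']:
    for d in r.tip_of(t,'wrist')[:4]: print(t,round(d['score'],2),np.round(d['centre'],1),np.round(proj('wrist',d['centre'])[0]))
```

```text
3.0667 [521.62265767 131.02909697 257.80625631] [-8.19556645e+01 -3.60446559e-02  1.79991844e+02]
end_stop 0.92 [602.5 -75.8  21.9] [331. 292.]
side_stop_foot 0.68 [639.2 -73.3  19.7] [356. 287.]
side_stop_eave 0.67 [648.5  12.1  18. ] [359. 233.]
side_stop_eave 0.36 [601.  -73.    2.7] [327. 283.]
blank_a 0.97 [636.2 212.3   0.7] [338.  82.]
blank_a 0.73 [375.   20.7   3. ] [168. 248.]
blank_a 0.57 [462.2 224.5  -1.3] [199.  94.]
blank_a_peak 0.96 [615.3 289.5  -1.1] [315.  16.]
blank_a_peak 0.92 [310.   67.3  -3.5] [118. 223.]
blank_a_peak 0.84 [228.3 304.1  -1.5] [-3. 55.]
clamp_grip 0.52 [638.5 -72.7  17.7] [355. 286.]
clamp_pivot 0.67 [775.3 -34.1  -2.4] [442. 244.]
clamp_pivot 0.56 [ 595.1 -125.8   48.1] [332. 334.]
```

View pics/w2.png

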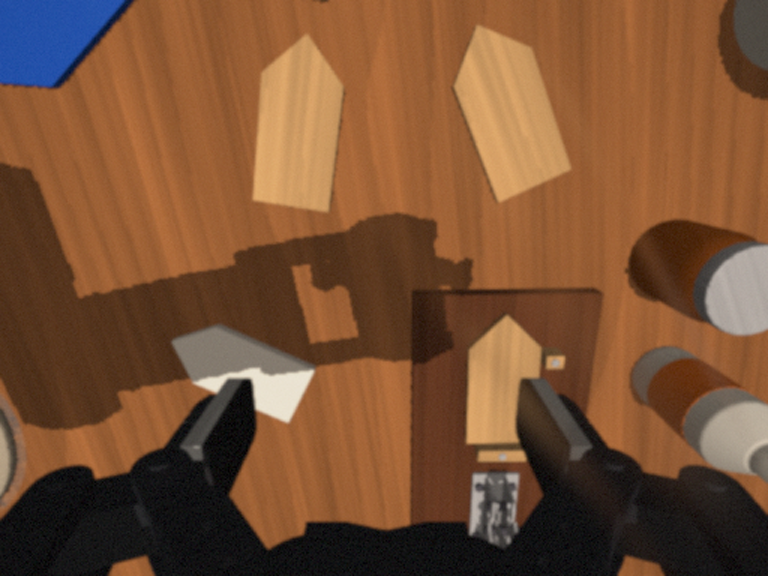

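The wrist picture shows the two wood blanks at px (199,82) and (342,75), and the jig blank at (337,255) against its stops. The white look-alike is at (165,248).

```bash
cat >> h.py <<'E'
from scipy.optimize import minimize
SH=np.array([[-32.5,-51],[32.5,-51],[32.5,49],[0,81.5],[-32.5,49]])
def outline(x,y,th,z):
    c,s=np.cos(th),np.sin(th);return np.c_[SH@np.array([[c,s],[-s,c]])+[x,y],np.full(5,z)]
def wood(im):
    hsv=cv2.cvtColor(np.ascontiguousarray(im),cv2.COLOR_RGB2HSV).astype(int)
    return ((hsv[...,2]>175)&(hsv[...,1]>60)&(hsv[...,1]<150)).astype(np.uint8)
def fit(m,mask,g,z0=0,h=9,ign=None):
    """fit prism silhouette to mask; g=(x,y,yaw rad)"""
    K=np.array([[m['fx'],0,m['cx']],[0,m['fy'],m['cy']],[0,0,1.]])
    M=cv2.GaussianBlur(mask.astype(np.float32),(0,0),1)
    W=np.ones_like(M) if ign is None else 1-ign
    def cost(p):
        P=np.r_[outline(p[0],p[1],p[2]/100,z0),outline(p[0],p[1],p[2]/100,z0+h)]
        q=cv2.projectPoints(P.reshape(-1,1,3),np.array(m['rvec']),np.array(m['tvec']),K,None)[0]
        hull=cv2.convexHull(q.astype(np.float32))
        A=np.zeros(M.shape,np.uint8);cv2.fillConvexPoly(A,np.round(hull*64).astype(np.int32),255,cv2.LINE_AA,6)
        A=cv2.GaussianBlur(A.astype(np.float32)/255,(0,0),1);return float((W*(A-M)**2).sum())
    s=minimize(cost,[g[0],g[1],g[2]*100],method='Nelder-Mead',options=dict(initial_simplex=np.array([[0,0,0],[6,0,0],[0,6,0],[0,0,6]])+[g[0],g[1],g[2]*100]))
    return s.x[0],s.x[1],s.x[2]/100,s.fun
E
python3 - <<'E'
from h import *
import pickle
o,m,im=pickle.load(open('w1.pkl','rb'))
hsv=cv2.cvtColor(im,cv2.COLOR_RGB2HSV)
for p in [(199,82),(342,75),(337,255),(200,35),(150,200),(40,350),(270,120)]: print(p,hsv[p[1],p[0]],end=' ')
w=wood(im);n,L,st,c=cv2.connectedComponentsWithStats(w)
for i in range(1,n):
    if st[i,4]>300: print(i,st[i],c[i])
for p,g,z in [((199,90),(461,224,-.18),0),((342,75),(635,210,.25),0),((330,255),(606,-22,-.14),18)]:
    l=L[p[1],p[0]]
    if not l: print('no');continue
    mk=(L==l);ign=np.zeros(im.shape[:2])
    if z: ign[:,348:]=1; ign[298:]=1
    f=fit(m,mk,g,z,9,ign);print(np.round(f[:2],1),np.degrees(f[2]),f[3])
E
```

```text
(199, 82) [ 16 131 206] (342, 75) [ 16 134 202] (337, 255) [ 15 134 189] (200, 35) [ 15 131 202] (150, 200) [ 12 173  81] (40, 350) [90 68 15] (270, 120) [ 12 167 162] 1 [ 303   17   78  118 5506] [339.39683981  75.93824918]
2 [ 168   23   60  118 5378] [197.66530309  85.81405727]
3 [ 311  211   49   85 2777] [331.9110551  254.06157724]
[460.9 224.4] -17.532229336846257 90.75779611911315
[639.4 211.4] 16.7472120722184 138.4855031537471
[614.3 -23.9] -8.0917482915632 219.10853035510863
```

```bash
cat >> h.py <<'E'
def jigpts(x,y,th):
    """list of polylines of jig in world for seat (x,y), yaw th"""
    c,s=np.cos(th),np.sin(th);A=np.array([[c,s],[-s,c]])
    def W(P,z): return np.c_[(np.array(P,float)-[0,46])@A+[x,y],np.full(len(P),z)]
    b=lambda x0,x1,y0,y1:[[x0,y0],[x1,y0],[x1,y1],[x0,y1]]
    return [W(b(-85,85,-145,145),18),W(b(-23,23,-17,-5),38),W(b(32.5,48.5,-1.5,11.5),38),W(b(32.5,48.5,80.5,93.5),38),W(SH+[0,46],27)]
def draw(im,cam,polys,name,crop,k,m=None):
    x0,y0,x1,y1=crop;I=cv2.resize(np.ascontiguousarray(im[y0:y1,x0:x1,::-1]),None,fx=k,fy=k,interpolation=cv2.INTER_CUBIC)
    for i,P in enumerate(polys):
        q=(proj(cam,P)+.5-[x0,y0])*k-.5
        cv2.polylines(I,[np.round(q).astype(np.int32)],True,[(0,255,0),(255,0,0),(255,255,0),(255,255,0),(0,0,255)][i%5],1)
    cv2.imwrite('pics/'+name,I)
E
python3 - <<'E'
from h import *
import pickle
o,m,im=pickle.load(open('w1.pkl','rb'))
print(back('wrist',[[275.5,195],[400,195]],18))
draw(im,'wrist',jigpts(611,-23.5,np.radians(-8))+[outline(460.9,224.4,np.radians(-17.5),9)]*5+[outline(639.4,211.4,np.radians(16.75),9)],'j1.png',(150,0,410,370),2.1)
E
```

```text
[[540.847939    84.31705928  18.        ]
 [704.82821284  60.40877618  18.        ]]
```

View pics/j1.png

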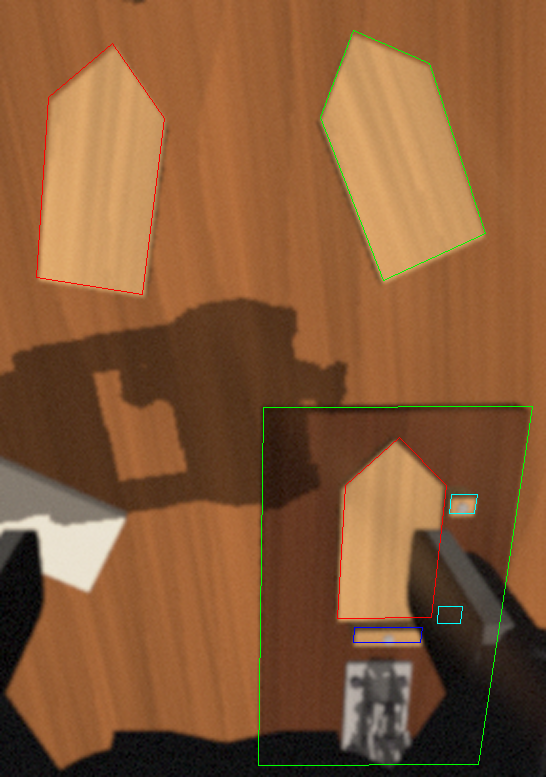

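Both fits and the jig overlay (seat at about 611, -23.5, yaw -8°) match the picture well. I'll pick the blank at (461,224) first.

Run:
```python
from h import *
blend([460.9,224.4,40],72.5,7)
```

```text
x 0.049 y -0.042 z 0.125 |  [ 0.    -0.     0.029]
x 0.048 y -0.043 z 0.125 |  [ 0.    -0.     0.029]
x 0.047 y -0.044 z 0.125 |  [ 0.    -0.     0.029]
x 0.046 y -0.045 z 0.125 |  [ 0.    -0.     0.029]
x 0.045 y -0.046 z 0.125 |  [ 0.    -0.     0.029]
x 0.044 y -0.047 z 0.125 |  [ 0.    -0.     0.029]
x 0.043 y -0.048 z 0.125 |  [ 0.    -0.     0.029]
```

>>> drive_tool([
  {"rx": 0, "ry": 0, "rz": 0.029, "x": 0.049, "y": -0.042, "z": 0.125, "jaw": 0},
  {"rx": 0, "ry": 0, "rz": 0.029, "x": 0.048, "y": -0.043, "z": 0.125, "jaw": 0},
  {"rx": 0, "ry": 0, "rz": 0.029, "x": 0.047, "y": -0.044, "z": 0.125, "jaw": 0},
  {"rx": 0, "ry": 0, "rz": 0.029, "x": 0.046, "y": -0.045, "z": 0.125, "jaw": 0},
  {"rx": 0, "ry": 0, "rz": 0.029, "x": 0.045, "y": -0.046, "z": 0.125, "jaw": 0},
  {"rx": 0, "ry": 0, "rz": 0.029, "x": 0.044, "y": -0.047, "z": 0.125, "jaw": 0},
  {"rx": 0, "ry": 0, "rz": 0.029, "x": 0.043, "y": -0.048, "z": 0.125, "jaw": 0},
  {"rx": 0, "ry": 0, "rz": 0, "x": 0, "y": 0, "z": 0, "jaw": 0},
])

```text
time: 4.23
eef_pos: [457.1, 225.6, 35.0]
orientation: [0.805, 0.593, -0.004, -0.002]
contact_force: [-1.8, 0.0, -0.5]
width: 85.1
grasp_force: 0.0
```

Run:
```python
from h import *
plan([460.9,224.4,-4],72.5)
m=r.camera_model('wrist');im=r.capture('wrist')
draw(im,'wrist',[outline(460.9,224.4,np.radians(-17.5),9)],'w3.png',(0,0,512,384),1.3)
```

```text
shift/250 [0.001 0.017 0.156] turn/45 [-0.011  0.006  0.004] rows 0.9349309295125593 0.06965845773025531
```

View pics/w3.png

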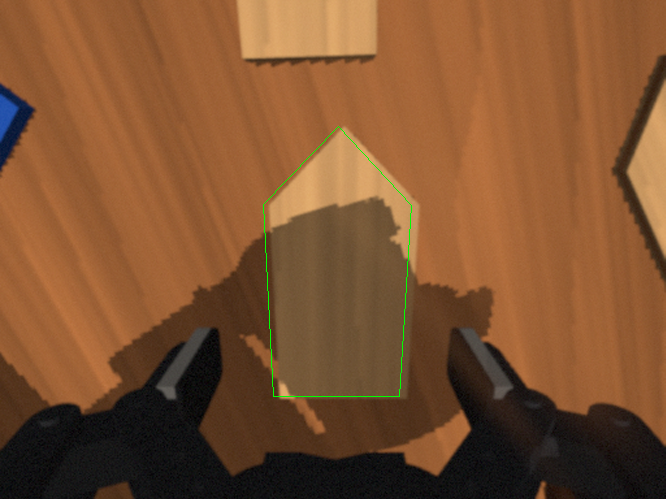

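The outline is about 2 mm off in tool y, and the fingers straddle the blank well. I'll go down and close.

>>> drive_tool([
  {"rx": 0, "ry": 0, "rz": 0, "x": 0, "y": 0.008, "z": 0.08, "jaw": 0},
  {"rx": 0, "ry": 0, "rz": 0, "x": 0, "y": 0, "z": 0.08, "jaw": 0},
  {"rx": 0, "ry": 0, "rz": 0, "x": 0, "y": 0, "z": 0, "jaw": 0},
  {"rx": 0, "ry": 0, "rz": 0, "x": 0, "y": 0, "z": 0, "jaw": 0},
], newtons=25)

```text
time: 4.62
eef_pos: [464.2, 223.8, 0.7]
orientation: [0.806, 0.592, 0.0, 0.0]
contact_force: [-0.2, -0.4, -0.1]
width: 85.7
grasp_force: 0.0
```

Run:
```python
from h import *
o=r.get_obs();print(o['eef_pos'],o['contact_force'])
plan([462.9,223.8,-4],72.5)
```

```text
[464.17337969 223.78915838   0.73152808] [-0.22088706 -0.44509663 -0.1189052 ]
shift/250 [-0.001 -0.005  0.019] turn/45 [ 0.001 -0.     0.003] rows 0.11343668420700015 0.01817877021284671
```

>>> drive_tool([
  {"rx": 0, "ry": 0, "rz": 0, "x": 0, "y": -0.005, "z": 0.016, "jaw": 0},
  {"rx": 0, "ry": 0, "rz": 0, "x": 0, "y": 0, "z": 0, "jaw": 1},
  {"rx": 0, "ry": 0, "rz": 0, "x": 0, "y": 0, "z": 0, "jaw": 1},
  {"rx": 0, "ry": 0, "rz": 0, "x": 0, "y": 0, "z": 0, "jaw": 1},
  {"rx": 0, "ry": 0, "rz": 0, "x": 0, "y": 0, "z": 0, "jaw": 1},
  {"rx": 0, "ry": 0, "rz": 0, "x": 0, "y": 0, "z": 0, "jaw": 1},
], newtons=25)

```text
time: 5.12
eef_pos: [462.4, 224.6, -3.3]
orientation: [0.806, 0.592, 0.001, 0.0]
contact_force: [-1.0, -1.2, 6.3]
width: 64.2
grasp_force: 26.8
```

Run:
```python
from h import *
o=r.get_obs();print(o['eef_pos'],o['contact_force'],o['width'],o['grasp_force'])
```

```text
[462.41723816 224.60354783  -3.26500084] [-1.03676802 -1.18445976  6.25312842] 64.20259455737576 26.76562786102295
```

>>> drive_tool([
  {"rx": 0, "ry": 0, "rz": 0, "x": 0, "y": 0, "z": -0.06, "jaw": 1},
  {"rx": 0, "ry": 0, "rz": 0, "x": 0, "y": 0, "z": -0.14, "jaw": 1},
  {"rx": 0, "ry": 0, "rz": 0, "x": 0, "y": 0, "z": -0.14, "jaw": 1},
  {"rx": 0, "ry": 0, "rz": 0, "x": 0, "y": 0, "z": 0, "jaw": 1},
  {"rx": 0, "ry": 0, "rz": 0, "x": 0, "y": 0, "z": 0, "jaw": 1},
])

```text
time: 5.53
eef_pos: [462.8, 224.8, 82.6]
orientation: [0.806, 0.592, 0.002, 0.001]
contact_force: [-0.5, -0.9, -1.5]
width: 64.1
grasp_force: 29.0
```

Run:
```python
from h import *
o=r.get_obs();print(o['time'],o['eef_pos'],o['width'],o['grasp_force'],o['contact_force'])
m=r.camera_model('wrist');im=r.capture('wrist')
hsv=cv2.cvtColor(im,cv2.COLOR_RGB2HSV)
w=wood(im);n,L,st,c=cv2.connectedComponentsWithStats(w)
for i in range(1,n):
    if st[i,4]>300: print(i,st[i],c[i])
x,y,z=o['eef_pos'];draw(im,'wrist',[outline(x,y,np.radians(-17.5),z+12.3)],'w4.png',(0,0,512,384),1.3)
blend([611,-23.5,85],82,8)
```

```text
5.5333 [462.82203708 224.83897401  82.6061612 ] 64.05141857028278 28.950956761837006 [-0.49144736 -0.86323007 -1.49957686]
1 [ 188    0   84   59 4740] [230.20843882  28.28628692]
2 [  423    57    89   177 11253] [474.66924376 137.13614147]
3 [ 184   98  147  135 6479] [261.13474302 155.21855225]
x -0.096 y 0.108 z -0.002 |  [ 0.    -0.    -0.026]
x -0.098 y 0.106 z -0.002 |  [ 0.    -0.    -0.026]
x -0.101 y 0.104 z -0.002 |  [ 0.    -0.    -0.026]
x -0.103 y 0.102 z -0.002 |  [ 0.    -0.    -0.026]
x -0.105 y 0.100 z -0.002 |  [ 0.    -0.    -0.026]
x -0.107 y 0.098 z -0.002 |  [ 0.    -0.    -0.026]
x -0.109 y 0.096 z -0.002 |  [ 0.    -0.    -0.026]
x -0.111 y 0.093 z -0.002 |  [ 0.    -0.    -0.026]
```

View pics/w4.png

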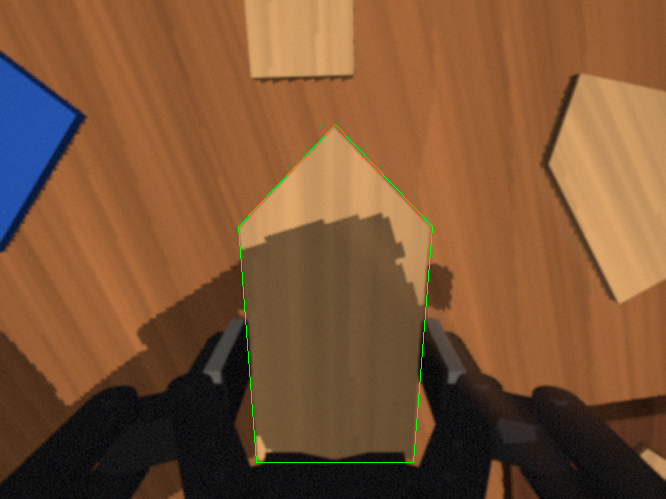

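The picture shows the held blank matching the overlay, centred and square in the grip. Next I'll carry it over the jig.

>>> drive_tool([
  {"rx": 0, "ry": 0, "rz": -0.026, "x": -0.096, "y": 0.108, "z": -0.002, "jaw": 1},
  {"rx": 0, "ry": 0, "rz": -0.026, "x": -0.098, "y": 0.106, "z": -0.002, "jaw": 1},
  {"rx": 0, "ry": 0, "rz": -0.026, "x": -0.1, "y": 0.104, "z": -0.002, "jaw": 1},
  {"rx": 0, "ry": 0, "rz": -0.026, "x": -0.102, "y": 0.102, "z": -0.002, "jaw": 1},
  {"rx": 0, "ry": 0, "rz": -0.026, "x": -0.104, "y": 0.1, "z": -0.002, "jaw": 1},
  {"rx": 0, "ry": 0, "rz": -0.026, "x": -0.106, "y": 0.098, "z": -0.002, "jaw": 1},
  {"rx": 0, "ry": 0, "rz": -0.026, "x": -0.1, "y": 0.09, "z": 0, "jaw": 1},
  {"rx": 0, "ry": 0, "rz": -0.026, "x": -0.06, "y": 0.06, "z": 0, "jaw": 1},
])

```text
time: 6.25
eef_pos: [604.6, -9.6, 81.9]
orientation: [0.755, 0.656, -0.001, -0.001]
contact_force: [0.3, 0.6, -1.1]
width: 63.8
grasp_force: 28.9
```

>>> drive_tool([
  {"rx": 0, "ry": 0, "rz": 0, "x": 0, "y": 0, "z": 0, "jaw": 1},
  {"rx": 0, "ry": 0, "rz": 0, "x": 0, "y": 0, "z": 0, "jaw": 1},
])

```text
time: 6.42
eef_pos: [603.5, -7.2, 81.8]
orientation: [0.755, 0.655, -0.001, -0.001]
contact_force: [-0.2, -0.1, -1.2]
width: 64.3
grasp_force: 28.9
```

Run:
```python
from h import *
plan([609.8,-21.3,25],82)
```

```text
shift/250 [-0.052  0.034  0.227] turn/45 [-0.004 -0.    -0.002] rows 1.3616835662242315 0.02417861631273069
```

>>> drive_tool([
  {"rx": 0, "ry": 0, "rz": -0.002, "x": -0.03, "y": 0.02, "z": 0, "jaw": 1},
  {"rx": 0, "ry": 0, "rz": 0, "x": -0.022, "y": 0.014, "z": 0, "jaw": 1},
  {"rx": 0, "ry": 0, "rz": 0, "x": 0, "y": 0, "z": 0.06, "jaw": 1},
  {"rx": 0, "ry": 0, "rz": 0, "x": 0, "y": 0, "z": 0.08, "jaw": 1},
  {"rx": 0, "ry": 0, "rz": 0, "x": 0, "y": 0, "z": 0, "jaw": 1},
  {"rx": 0, "ry": 0, "rz": 0, "x": 0, "y": 0, "z": 0, "jaw": 1},
])

```text
time: 6.92
eef_pos: [610.1, -20.2, 48.1]
orientation: [0.754, 0.657, -0.001, -0.001]
contact_force: [-0.2, -0.6, -0.4]
width: 64.3
grasp_force: 28.9
```

Run:
```python
from h import *
o=r.get_obs();print(o['contact_force'])
plan([609.8,-21.3,25],82)
im=r.capture('wrist')
draw(im,'wrist',jigpts(611,-23.5,np.radians(-8))[:4],'w5.png',(100,0,512,384),1.5)
```

```text
[-0.16401378 -0.58280437 -0.36280937]
shift/250 [-0.005 -0.     0.092] turn/45 [-0.003 -0.     0.003] rows 0.5539716650766109 0.01818716740057886
```

View pics/w5.png

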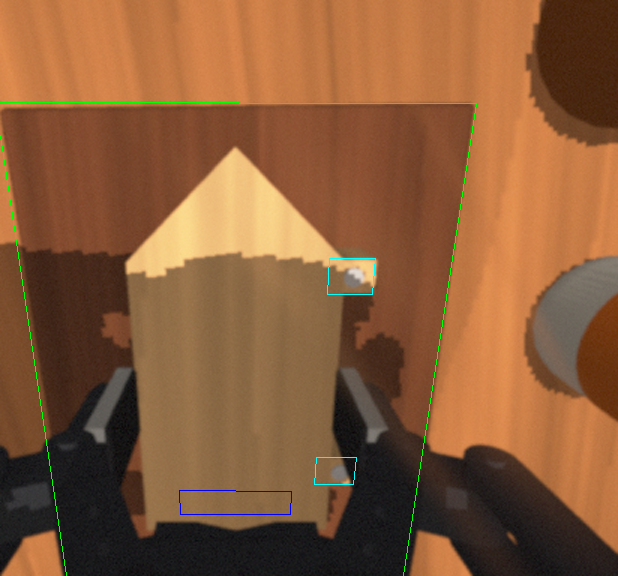

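The jig overlay agrees with the stop screws at (353,275) and (338,472) to about 1 mm, so I'll lower the blank.

>>> drive_tool([
  {"rx": 0, "ry": 0, "rz": 0.003, "x": -0.004, "y": 0, "z": 0.04, "jaw": 1},
  {"rx": 0, "ry": 0, "rz": 0, "x": 0, "y": 0, "z": 0.03, "jaw": 1},
  {"rx": 0, "ry": 0, "rz": 0, "x": 0, "y": 0, "z": 0.016, "jaw": 1},
  {"rx": 0, "ry": 0, "rz": 0, "x": 0, "y": 0, "z": 0, "jaw": 1},
  {"rx": 0, "ry": 0, "rz": 0, "x": 0, "y": 0, "z": 0, "jaw": 1},
])

```text
time: 7.38
eef_pos: [610.3, -21.5, 26.8]
orientation: [0.755, 0.656, -0.0, -0.0]
contact_force: [-0.7, 0.2, -0.9]
width: 64.0
grasp_force: 29.5
```

>>> drive_tool([
  {"rx": 0, "ry": 0, "rz": 0, "x": 0, "y": 0, "z": 0.008, "jaw": 1},
  {"rx": 0, "ry": 0, "rz": 0, "x": 0, "y": 0, "z": 0.004, "jaw": 1},
  {"rx": 0, "ry": 0, "rz": 0, "x": 0, "y": 0, "z": 0, "jaw": 1},
])

```text
time: 7.63
eef_pos: [610.4, -21.3, 24.6]
orientation: [0.755, 0.656, 0.0, -0.0]
contact_force: [-1.7, 1.4, 3.8]
width: 63.9
grasp_force: 30.0
```

>>> drive_tool([
  {"rx": 0, "ry": 0, "rz": 0, "x": 0, "y": 0, "z": 0, "jaw": 0},
  {"rx": 0, "ry": 0, "rz": 0, "x": 0, "y": 0, "z": 0, "jaw": 0},
  {"rx": 0, "ry": 0, "rz": 0, "x": 0, "y": 0, "z": 0, "jaw": 0},
  {"rx": 0, "ry": 0, "rz": 0, "x": 0, "y": 0, "z": 0, "jaw": 0},
  {"rx": 0, "ry": 0, "rz": 0, "x": 0, "y": 0, "z": -0.08, "jaw": 0},
  {"rx": 0, "ry": 0, "rz": 0, "x": 0, "y": 0, "z": -0.15, "jaw": 0},
  {"rx": 0, "ry": 0, "rz": 0, "x": 0, "y": 0, "z": -0.1, "jaw": 0},
  {"rx": 0, "ry": 0, "rz": 0, "x": 0, "y": 0, "z": 0, "jaw": 0},
])

```text
time: 8.3
eef_pos: [612.8, -22.1, 112.0]
orientation: [0.755, 0.656, 0.003, 0.004]
contact_force: [-0.6, 0.1, 0.4]
width: 85.7
grasp_force: 0.0
```

Run:
```python
from h import *
m=r.camera_model('wrist');im=r.capture('wrist')
w=wood(im);print(r.get_obs()['eef_pos'])
mk=wood(im)
f=fit(m,mk,(610,-21,-.14),27,9);print(f)
import pickle;pickle.dump((r.get_obs(),m,im),open('w6.pkl','wb'))
blend([639.4,211.4,60],106.75,8)
```

```text
[611.73539224 -21.87652244 109.29015712]
(np.float64(610.5783748363933), np.float64(-19.989958700144097), np.float64(-0.16039772415183215), np.float64(9520.5966796875))
x 0.117 y -0.003 z 0.025 |  [ 0.001  0.    -0.069]
x 0.117 y 0.004 z 0.025 |  [ 0.001  0.    -0.069]
x 0.117 y 0.010 z 0.025 |  [ 0.001  0.    -0.069]
x 0.116 y 0.016 z 0.025 |  [ 0.001  0.    -0.069]
x 0.115 y 0.023 z 0.025 |  [ 0.001  0.    -0.069]
x 0.114 y 0.029 z 0.025 |  [ 0.001  0.    -0.069]
x 0.112 y 0.035 z 0.025 |  [ 0.001  0.    -0.069]
x 0.110 y 0.041 z 0.025 |  [ 0.001  0.    -0.069]
```

>>> drive_tool([
  {"rx": 0, "ry": 0, "rz": -0.069, "x": 0.117, "y": -0.003, "z": 0, "jaw": 0},
  {"rx": 0, "ry": 0, "rz": -0.069, "x": 0.117, "y": 0.004, "z": 0.025, "jaw": 0},
  {"rx": 0, "ry": 0, "rz": -0.069, "x": 0.117, "y": 0.01, "z": 0.025, "jaw": 0},
  {"rx": 0, "ry": 0, "rz": -0.069, "x": 0.116, "y": 0.016, "z": 0.025, "jaw": 0},
  {"rx": 0, "ry": 0, "rz": -0.069, "x": 0.115, "y": 0.023, "z": 0.025, "jaw": 0},
  {"rx": 0, "ry": 0, "rz": -0.069, "x": 0.114, "y": 0.029, "z": 0.025, "jaw": 0},
  {"rx": 0, "ry": 0, "rz": -0.069, "x": 0.112, "y": 0.035, "z": 0.025, "jaw": 0},
  {"rx": 0, "ry": 0, "rz": -0.069, "x": 0.11, "y": 0.041, "z": 0.025, "jaw": 0},
])

```text
time: 9.02
eef_pos: [637.5, 212.7, 61.1]
orientation: [0.595, 0.804, -0.001, -0.001]
contact_force: [-0.5, -1.0, -0.1]
width: 85.8
grasp_force: 0.0
```

>>> drive_tool([
  {"rx": 0, "ry": 0, "rz": 0, "x": 0, "y": 0, "z": 0, "jaw": 0},
  {"rx": 0, "ry": 0, "rz": 0, "x": 0, "y": 0, "z": 0, "jaw": 0},
  {"rx": 0, "ry": 0, "rz": 0, "x": 0, "y": 0, "z": 0, "jaw": 0},
])

```text
time: 9.27
eef_pos: [637.7, 210.8, 62.0]
orientation: [0.597, 0.803, -0.001, -0.0]
contact_force: [-1.0, -0.3, 0.7]
width: 85.7
grasp_force: 0.0
```

Run:
```python
from h import *
plan([639.4,211.4,-3.5],106.75)
im=r.capture('wrist')
draw(im,'wrist',[outline(639.4,211.4,np.radians(16.75),9)],'w7.png',(0,0,512,384),1.3)
```

```text
shift/250 [0.    0.008 0.262] turn/45 [-0.002  0.     0.   ] rows 1.5707071858943953 0.011878205012035766
```

View pics/w7.png

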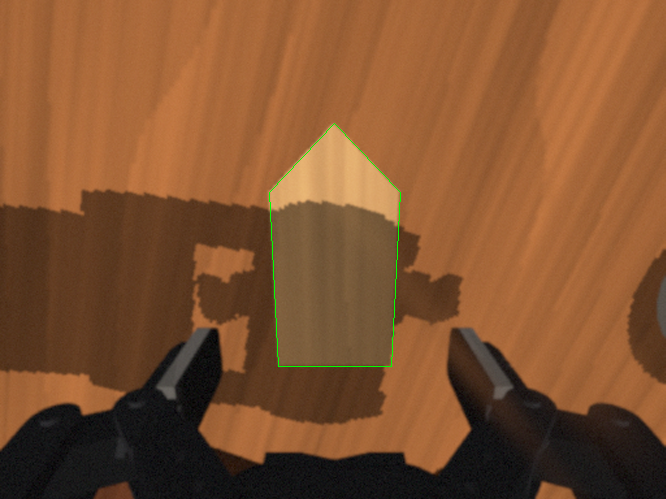

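The overlay fits exactly. I'll go down, grip and lift.

>>> drive_tool([
  {"rx": 0, "ry": 0, "rz": 0, "x": 0, "y": 0.006, "z": 0.12, "jaw": 0},
  {"rx": 0, "ry": 0, "rz": 0, "x": 0, "y": 0, "z": 0.1, "jaw": 0},
  {"rx": 0, "ry": 0, "rz": 0, "x": 0, "y": 0, "z": 0.04, "jaw": 0},
  {"rx": 0, "ry": 0, "rz": 0, "x": 0, "y": 0, "z": 0, "jaw": 1},
  {"rx": 0, "ry": 0, "rz": 0, "x": 0, "y": 0, "z": 0, "jaw": 1},
  {"rx": 0, "ry": 0, "rz": 0, "x": 0, "y": 0, "z": 0, "jaw": 1},
  {"rx": 0, "ry": 0, "rz": 0, "x": 0, "y": 0, "z": 0, "jaw": 1},
  {"rx": 0, "ry": 0, "rz": 0, "x": 0, "y": 0, "z": 0, "jaw": 1},
], newtons=25)

```text
time: 9.98
eef_pos: [640.0, 211.8, -1.0]
orientation: [0.596, 0.803, 0.001, 0.001]
contact_force: [0.6, 0.6, -1.3]
width: 64.0
grasp_force: 27.7
```

>>> drive_tool([
  {"rx": 0, "ry": 0, "rz": 0, "x": 0, "y": 0, "z": -0.06, "jaw": 1},
  {"rx": 0, "ry": 0, "rz": 0, "x": 0, "y": 0, "z": -0.15, "jaw": 1},
  {"rx": 0, "ry": 0, "rz": 0, "x": 0, "y": 0, "z": -0.15, "jaw": 1},
  {"rx": 0, "ry": 0, "rz": 0, "x": 0, "y": 0, "z": 0, "jaw": 1},
  {"rx": 0, "ry": 0, "rz": 0, "x": 0, "y": 0, "z": 0, "jaw": 1},
])

```text
time: 10.4
eef_pos: [640.5, 212.1, 90.8]
orientation: [0.596, 0.803, 0.002, 0.002]
contact_force: [-0.2, -0.5, -2.1]
width: 64.3
grasp_force: 28.3
```

Run:
```python
from h import *
blend([609.8,-12,88],82,8)
```

```text
x -0.103 y -0.047 z 0.001 |  [ 0.001 -0.     0.069]
x -0.105 y -0.041 z 0.001 |  [ 0.001 -0.     0.069]
x -0.107 y -0.036 z 0.001 |  [ 0.001 -0.     0.069]
x -0.109 y -0.030 z 0.001 |  [ 0.001 -0.     0.069]
x -0.111 y -0.024 z 0.001 |  [ 0.001 -0.     0.069]
x -0.112 y -0.018 z 0.001 |  [ 0.001 -0.     0.069]
x -0.112 y -0.012 z 0.001 |  [ 0.001 -0.     0.069]
x -0.113 y -0.006 z 0.001 |  [ 0.001 -0.     0.069]
```

>>> drive_tool([
  {"rx": 0, "ry": 0, "rz": 0.069, "x": -0.103, "y": -0.047, "z": 0, "jaw": 1},
  {"rx": 0, "ry": 0, "rz": 0.069, "x": -0.105, "y": -0.041, "z": 0, "jaw": 1},
  {"rx": 0, "ry": 0, "rz": 0.069, "x": -0.107, "y": -0.036, "z": 0, "jaw": 1},
  {"rx": 0, "ry": 0, "rz": 0.069, "x": -0.109, "y": -0.03, "z": 0, "jaw": 1},
  {"rx": 0, "ry": 0, "rz": 0.069, "x": -0.111, "y": -0.024, "z": 0, "jaw": 1},
  {"rx": 0, "ry": 0, "rz": 0.069, "x": -0.112, "y": -0.018, "z": 0, "jaw": 1},
  {"rx": 0, "ry": 0, "rz": 0.069, "x": -0.112, "y": -0.012, "z": 0, "jaw": 1},
  {"rx": 0, "ry": 0, "rz": 0.069, "x": -0.113, "y": -0.006, "z": 0, "jaw": 1},
])

```text
time: 11.07
eef_pos: [607.5, -13.4, 86.6]
orientation: [0.756, 0.655, -0.001, -0.001]
contact_force: [0.1, 1.1, -1.2]
width: 63.6
grasp_force: 28.3
```

>>> drive_tool([
  {"rx": 0, "ry": 0, "rz": 0, "x": 0, "y": 0, "z": 0, "jaw": 1},
  {"rx": 0, "ry": 0, "rz": 0, "x": 0, "y": 0, "z": 0, "jaw": 1},
  {"rx": 0, "ry": 0, "rz": 0, "x": 0, "y": 0, "z": 0, "jaw": 1},
])

```text
time: 11.32
eef_pos: [608.2, -11.7, 87.1]
orientation: [0.755, 0.656, -0.0, -0.001]
contact_force: [-0.6, 0.1, -0.9]
width: 63.8
grasp_force: 28.3
```

Run:
```python
from h import *
plan([609.8,-21.3,35],82)
```

```text
shift/250 [-0.037  0.012  0.208] turn/45 [-0.002 -0.001 -0.   ] rows 1.2490000540707336 0.011875706175532061
```

>>> drive_tool([
  {"rx": 0, "ry": 0, "rz": 0, "x": -0.037, "y": 0.01, "z": 0, "jaw": 1},
  {"rx": 0, "ry": 0, "rz": 0, "x": 0, "y": 0, "z": 0.08, "jaw": 1},
  {"rx": 0, "ry": 0, "rz": 0, "x": 0, "y": 0, "z": 0.07, "jaw": 1},
  {"rx": 0, "ry": 0, "rz": 0, "x": 0, "y": 0, "z": 0.03, "jaw": 1},
  {"rx": 0, "ry": 0, "rz": 0, "x": 0, "y": 0, "z": 0.01, "jaw": 1},
  {"rx": 0, "ry": 0, "rz": 0, "x": 0, "y": 0, "z": 0, "jaw": 1},
  {"rx": 0, "ry": 0, "rz": 0, "x": 0, "y": 0, "z": 0, "jaw": 1},
])

```text
time: 11.9
eef_pos: [610.2, -21.6, 41.1]
orientation: [0.755, 0.656, 0.0, 0.0]
contact_force: [0.2, 0.1, -0.5]
width: 63.5
grasp_force: 28.3
```

>>> drive_tool([
  {"rx": 0, "ry": 0, "rz": 0, "x": 0, "y": 0, "z": 0.016, "jaw": 1},
  {"rx": 0, "ry": 0, "rz": 0, "x": 0, "y": 0, "z": 0.006, "jaw": 1},
  {"rx": 0, "ry": 0, "rz": 0, "x": 0, "y": 0, "z": 0, "jaw": 1},
])

```text
time: 12.15
eef_pos: [609.7, -21.7, 34.8]
orientation: [0.755, 0.656, -0.0, -0.0]
contact_force: [0.2, 0.0, -0.7]
width: 63.9
grasp_force: 28.3
```

>>> drive_tool([
  {"rx": 0, "ry": 0, "rz": 0, "x": 0, "y": 0, "z": 0.005, "jaw": 1},
  {"rx": 0, "ry": 0, "rz": 0, "x": 0, "y": 0, "z": 0, "jaw": 1},
  {"rx": 0, "ry": 0, "rz": 0, "x": 0, "y": 0, "z": 0, "jaw": 1},
])

```text
time: 12.4
eef_pos: [609.8, -21.7, 34.6]
orientation: [0.755, 0.656, 0.0, 0.0]
contact_force: [-2.8, 1.3, 6.0]
width: 63.8
grasp_force: 29.0
```

>>> drive_tool([
  {"rx": 0, "ry": 0, "rz": 0, "x": 0, "y": 0, "z": 0, "jaw": 0},
  {"rx": 0, "ry": 0, "rz": 0, "x": 0, "y": 0, "z": 0, "jaw": 0},
  {"rx": 0, "ry": 0, "rz": 0, "x": 0, "y": 0, "z": 0, "jaw": 0},
  {"rx": 0, "ry": 0, "rz": 0, "x": 0, "y": 0, "z": 0.03, "jaw": 0},
  {"rx": 0, "ry": 0, "rz": 0, "x": 0, "y": 0, "z": 0.03, "jaw": 0},
  {"rx": 0, "ry": 0, "rz": 0, "x": 0, "y": 0, "z": 0, "jaw": 0},
  {"rx": 0, "ry": 0, "rz": 0, "x": 0, "y": 0, "z": 0, "jaw": 0},
], newtons=20)

```text
time: 12.98
eef_pos: [609.3, -21.7, 17.6]
orientation: [0.755, 0.656, -0.001, -0.001]
contact_force: [0.0, 0.6, 1.0]
width: 85.1
grasp_force: 0.0
```

>>> drive_tool([
  {"rx": 0, "ry": 0, "rz": 0, "x": 0, "y": 0, "z": 0, "jaw": 1},
  {"rx": 0, "ry": 0, "rz": 0, "x": 0, "y": 0, "z": 0, "jaw": 1},
  {"rx": 0, "ry": 0, "rz": 0, "x": 0, "y": 0, "z": 0, "jaw": 1},
  {"rx": 0, "ry": 0, "rz": 0, "x": 0, "y": 0, "z": 0, "jaw": 1},
  {"rx": 0, "ry": 0, "rz": 0, "x": 0, "y": 0, "z": 0, "jaw": 1},
  {"rx": 0, "ry": 0, "rz": 0, "x": 0, "y": 0, "z": 0, "jaw": 1},
], newtons=20)

```text
time: 13.48
eef_pos: [609.9, -21.8, 18.8]
orientation: [0.755, 0.656, 0.0, 0.0]
contact_force: [0.5, -0.2, 0.5]
width: 64.6
grasp_force: 23.8
```

>>> drive_tool([
  {"rx": 0, "ry": 0, "rz": 0, "x": 0, "y": 0.006, "z": 0, "jaw": 1},
  {"rx": 0, "ry": 0, "rz": 0, "x": 0, "y": 0, "z": 0, "jaw": 1},
  {"rx": 0, "ry": 0, "rz": 0, "x": 0, "y": 0, "z": 0, "jaw": 1},
])

```text
time: 13.73
eef_pos: [610.3, -21.8, 18.8]
orientation: [0.755, 0.656, -0.001, -0.001]
contact_force: [-5.6, 0.8, 5.7]
width: 64.5
grasp_force: 24.4
```

>>> drive_tool([
  {"rx": 0, "ry": 0, "rz": 0, "x": -0.006, "y": 0.004, "z": 0, "jaw": 1},
  {"rx": 0, "ry": 0, "rz": 0, "x": 0, "y": 0, "z": 0, "jaw": 1},
  {"rx": 0, "ry": 0, "rz": 0, "x": 0, "y": 0, "z": 0, "jaw": 1},
])

```text
time: 13.98
eef_pos: [610.4, -22.0, 18.9]
orientation: [0.755, 0.656, -0.001, -0.002]
contact_force: [-9.0, 7.2, 8.0]
width: 64.6
grasp_force: 24.7
```

>>> drive_tool([
  {"rx": 0, "ry": 0, "rz": 0, "x": -0.006, "y": 0, "z": 0, "jaw": 1},
  {"rx": 0, "ry": 0, "rz": 0, "x": 0, "y": 0, "z": 0, "jaw": 1},
  {"rx": 0, "ry": 0, "rz": 0, "x": 0, "y": 0, "z": 0, "jaw": 1},
])

```text
time: 14.23
eef_pos: [610.2, -22.9, 18.8]
orientation: [0.755, 0.656, -0.0, -0.002]
contact_force: [-7.4, 10.2, 8.4]
width: 64.7
grasp_force: 24.7
```

>>> drive_tool([
  {"rx": 0, "ry": 0, "rz": 0, "x": -0.004, "y": 0.002, "z": 0, "jaw": 1},
  {"rx": 0, "ry": 0, "rz": 0, "x": 0, "y": 0, "z": 0, "jaw": 1},
  {"rx": 0, "ry": 0, "rz": 0, "x": 0, "y": 0, "z": 0, "jaw": 1},
])

```text
time: 14.48
eef_pos: [610.3, -23.3, 18.8]
orientation: [0.755, 0.656, -0.0, -0.003]
contact_force: [-9.6, 14.3, 9.7]
width: 64.5
grasp_force: 24.9
```

>>> drive_tool([
  {"rx": 0, "ry": 0, "rz": 0, "x": 0.008, "y": -0.006, "z": 0, "jaw": 0},
  {"rx": 0, "ry": 0, "rz": 0, "x": 0, "y": 0, "z": 0, "jaw": 0},
  {"rx": 0, "ry": 0, "rz": 0, "x": 0, "y": 0, "z": 0, "jaw": 0},
  {"rx": 0, "ry": 0, "rz": 0, "x": 0, "y": 0, "z": 0, "jaw": 0},
  {"rx": 0, "ry": 0, "rz": 0, "x": 0, "y": 0, "z": -0.1, "jaw": 0},
  {"rx": 0, "ry": 0, "rz": 0, "x": 0, "y": 0, "z": -0.12, "jaw": 0},
  {"rx": 0, "ry": 0, "rz": 0, "x": 0.13, "y": 0, "z": 0, "jaw": 1},
  {"rx": 0, "ry": 0, "rz": 0, "x": 0.15, "y": 0, "z": 0, "jaw": 1},
])

```text
time: 15.15
eef_pos: [622.0, 43.9, 75.5]
orientation: [0.756, 0.654, 0.001, 0.002]
contact_force: [0.7, -0.3, -0.7]
width: 64.0
grasp_force: 0.0
```

>>> drive_tool([
  {"rx": 0, "ry": 0, "rz": 0, "x": 0.13, "y": 0, "z": 0, "jaw": 1},
  {"rx": 0, "ry": 0, "rz": 0, "x": 0, "y": 0, "z": 0, "jaw": 1},
  {"rx": 0, "ry": 0, "rz": 0, "x": 0, "y": 0, "z": 0, "jaw": 1},
  {"rx": 0, "ry": 0, "rz": 0, "x": 0, "y": 0, "z": 0, "jaw": 1},
])

```text
time: 15.48
eef_pos: [625.3, 77.1, 73.4]
orientation: [0.755, 0.656, -0.0, 0.0]
contact_force: [0.3, -0.7, -0.3]
width: 12.3
grasp_force: 0.0
```

Run:
```python
from h import *
o=r.get_obs();print(o['eef_pos'],o['width'])
plan([625.4,83.4,21],82)
m=r.camera_model('top');im=r.capture('top');save('t8.png',im,(200,120,340,220),4)
r.capture('side');print([ (d['score'],d['centre']) for d in r.tip_of('clamp_grip','side')[:2]+r.tip_of('clamp_grip','top')[:2]])
```

```text
[625.31350794  77.06106091  73.42391448] 12.335329413174057
shift/250 [ 0.025 -0.003  0.21 ] turn/45 [-0.     0.    -0.001] rows 1.2571232475260006 0.005329077782619291
[(0.49, [586.6, -213.1, 153.3]), (0.74, [587.7, -214.9, 154.5])]
```

>>> drive_tool([
  {"rx": 0, "ry": 0, "rz": 0, "x": 0.03, "y": -0.004, "z": 0, "jaw": 1},
  {"rx": 0, "ry": 0, "rz": 0, "x": 0, "y": 0, "z": 0.12, "jaw": 1},
  {"rx": 0, "ry": 0, "rz": 0, "x": 0, "y": 0, "z": 0.08, "jaw": 1},
  {"rx": 0, "ry": 0, "rz": 0, "x": 0, "y": 0, "z": 0, "jaw": 1},
  {"rx": 0, "ry": 0, "rz": 0, "x": 0, "y": 0, "z": 0, "jaw": 1},
])

```text
time: 16.1
eef_pos: [625.0, 85.2, 23.2]
orientation: [0.755, 0.656, -0.001, -0.001]
contact_force: [0.8, 0.1, 0.2]
width: -0.0
grasp_force: 0.0
```

>>> drive_tool([
  {"rx": 0, "ry": 0, "rz": 0, "x": -0.02, "y": 0, "z": 0, "jaw": 1},
  {"rx": 0, "ry": 0, "rz": 0, "x": -0.016, "y": 0, "z": 0, "jaw": 1},
  {"rx": 0, "ry": 0, "rz": 0, "x": 0, "y": 0, "z": 0, "jaw": 1},
  {"rx": 0, "ry": 0, "rz": 0, "x": 0, "y": 0, "z": 0, "jaw": 1},
])

```text
time: 16.43
eef_pos: [624.5, 75.7, 24.6]
orientation: [0.755, 0.656, 0.001, 0.001]
contact_force: [0.3, -0.2, -0.7]
width: -0.1
grasp_force: 0.0
```

Run:
```python
from h import *
o=r.get_obs();print(o['eef_pos'],o['width'],o['contact_force'])
p=o['eef_pos'][:2]-[610.7,-23.3];t=np.radians(-8);print('jig xy',p@[np.cos(t),np.sin(t)],p@[-np.sin(t),np.cos(t)]+46)
```

```text
[624.47000599  75.74647203  24.56096923] -0.11917189333214706 [ 0.2661494  -0.24296264 -0.72922929]
jig xy -0.14860741215437775 145.99897300536873
```

>>> drive_tool([
  {"rx": 0, "ry": 0, "rz": 0, "x": -0.01, "y": 0, "z": 0.012, "jaw": 1},
  {"rx": 0, "ry": 0, "rz": 0, "x": -0.01, "y": 0, "z": 0, "jaw": 1},
  {"rx": 0, "ry": 0, "rz": 0, "x": 0, "y": 0, "z": 0, "jaw": 1},
  {"rx": 0, "ry": 0, "rz": 0, "x": 0, "y": 0, "z": 0, "jaw": 1},
])

```text
time: 16.77
eef_pos: [623.4, 71.1, 20.6]
orientation: [0.755, 0.656, -0.0, -0.0]
contact_force: [0.5, 0.7, -0.1]
width: 0.0
grasp_force: 0.0
```

>>> drive_tool([
  {"rx": 0, "ry": 0, "rz": 0, "x": -0.008, "y": 0, "z": 0, "jaw": 1},
  {"rx": 0, "ry": 0, "rz": 0, "x": 0, "y": 0, "z": 0, "jaw": 1},
  {"rx": 0, "ry": 0, "rz": 0, "x": 0, "y": 0, "z": 0, "jaw": 1},
])

```text
time: 17.02
eef_pos: [623.1, 69.2, 20.6]
orientation: [0.755, 0.656, 0.0, 0.0]
contact_force: [-0.5, -0.1, 0.0]
width: 0.1
grasp_force: 0.0
```

>>> drive_tool([
  {"rx": 0, "ry": 0, "rz": 0, "x": -0.008, "y": 0, "z": 0, "jaw": 1},
  {"rx": 0, "ry": 0, "rz": 0, "x": 0, "y": 0, "z": 0, "jaw": 1},
  {"rx": 0, "ry": 0, "rz": 0, "x": 0, "y": 0, "z": 0, "jaw": 1},
])

```text
time: 17.27
eef_pos: [622.8, 67.2, 20.6]
orientation: [0.755, 0.656, -0.0, -0.0]
contact_force: [0.5, 0.2, -0.2]
width: -0.2
grasp_force: 0.0
```

>>> drive_tool([
  {"rx": 0, "ry": 0, "rz": 0, "x": -0.006, "y": 0, "z": 0, "jaw": 1},
  {"rx": 0, "ry": 0, "rz": 0, "x": 0, "y": 0, "z": 0, "jaw": 1},
  {"rx": 0, "ry": 0, "rz": 0, "x": 0, "y": 0, "z": 0, "jaw": 1},
])

```text
time: 17.52
eef_pos: [622.6, 65.9, 20.6]
orientation: [0.755, 0.656, 0.0, -0.0]
contact_force: [0.9, 1.6, -0.4]
width: 0.2
grasp_force: 0.6
```

>>> drive_tool([
  {"rx": 0, "ry": 0, "rz": 0, "x": -0.006, "y": 0, "z": 0, "jaw": 1},
  {"rx": 0, "ry": 0, "rz": 0, "x": 0, "y": 0, "z": 0, "jaw": 1},
  {"rx": 0, "ry": 0, "rz": 0, "x": 0, "y": 0, "z": 0, "jaw": 1},
])

```text
time: 17.77
eef_pos: [622.4, 65.6, 20.6]
orientation: [0.755, 0.656, 0.001, -0.001]
contact_force: [1.3, 7.3, 0.6]
width: 0.0
grasp_force: 3.7
```

>>> drive_tool([
  {"rx": 0, "ry": 0, "rz": 0, "x": -0.006, "y": 0, "z": 0, "jaw": 1},
  {"rx": 0, "ry": 0, "rz": 0, "x": 0, "y": 0, "z": 0, "jaw": 1},
  {"rx": 0, "ry": 0, "rz": 0, "x": 0, "y": 0, "z": 0, "jaw": 1},
])

```text
time: 18.02
eef_pos: [622.2, 65.4, 20.6]
orientation: [0.755, 0.656, 0.002, -0.001]
contact_force: [1.4, 13.8, -0.2]
width: -0.3
grasp_force: 6.9
```

>>> drive_tool([
  {"rx": 0, "ry": 0, "rz": 0, "x": 0.04, "y": 0, "z": 0, "jaw": 1},
  {"rx": 0, "ry": 0, "rz": 0, "x": 0, "y": 0, "z": -0.12, "jaw": 1},
  {"rx": 0, "ry": 0, "rz": 0, "x": 0, "y": 0, "z": -0.12, "jaw": 1},
  {"rx": 0, "ry": 0, "rz": 0, "x": -0.08, "y": -0.13, "z": 0, "jaw": 1},
  {"rx": 0, "ry": 0, "rz": 0, "x": -0.11, "y": -0.11, "z": 0, "jaw": 1},
  {"rx": 0, "ry": 0, "rz": 0, "x": -0.13, "y": -0.03, "z": 0, "jaw": 1},
  {"rx": 0, "ry": 0, "rz": 0, "x": -0.05, "y": 0, "z": 0, "jaw": 1},
  {"rx": 0, "ry": 0, "rz": 0, "x": 0, "y": 0, "z": 0, "jaw": 1},
])

```text
time: 18.68
eef_pos: [543.7, -11.7, 81.0]
orientation: [0.756, 0.655, -0.0, 0.001]
contact_force: [-0.1, 0.4, -0.1]
width: 0.3
grasp_force: 0.0
```

Run:
```python
from h import *
o=r.get_obs();print(o['eef_pos'],o['width'],o['contact_force'])
plan([544.3,-14,21],82)
save('w9.png',r.capture('wrist'),None,1.4)
```

```text
[543.68747988 -11.73927299  80.98059103] 0.25358808260425714 [-0.1129686   0.3967563  -0.06811275]
shift/250 [-0.008  0.004  0.24 ] turn/45 [ 0.001  0.001 -0.005] rows 1.4384407296740427 0.029777905737408576
```

View pics/w9.png

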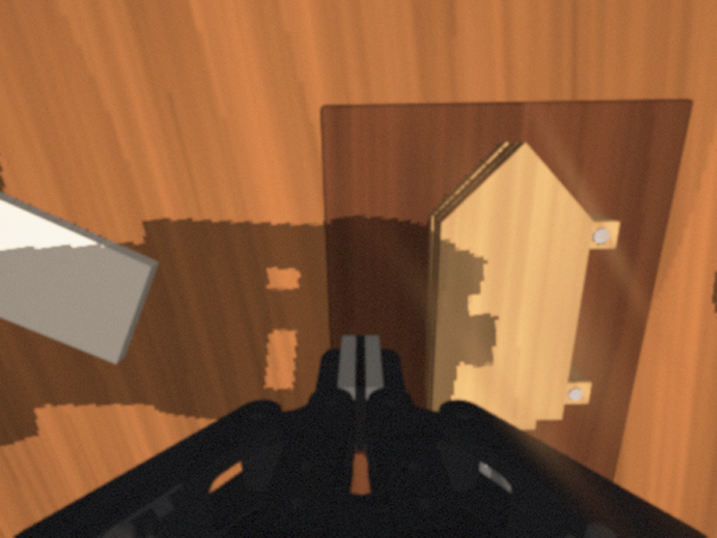

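The pile looks square against the stops (screws at 600,235 and 575,393), with only slight layer lines on the left. Next is a gentle side push. That was my tenth picture, so I'll rely on forces and fits from here.

>>> drive_tool([
  {"rx": 0, "ry": 0, "rz": 0, "x": -0.006, "y": 0, "z": 0.12, "jaw": 1},
  {"rx": 0, "ry": 0, "rz": 0, "x": 0, "y": 0, "z": 0.1, "jaw": 1},
  {"rx": 0, "ry": 0, "rz": 0, "x": 0, "y": 0, "z": 0.018, "jaw": 1},
  {"rx": 0, "ry": 0, "rz": 0, "x": 0, "y": 0.03, "z": 0, "jaw": 1},
  {"rx": 0, "ry": 0, "rz": 0, "x": 0, "y": 0.02, "z": 0, "jaw": 1},
  {"rx": 0, "ry": 0, "rz": 0, "x": 0, "y": 0, "z": 0, "jaw": 1},
  {"rx": 0, "ry": 0, "rz": 0, "x": 0, "y": 0, "z": 0, "jaw": 1},
])

```text
time: 19.32
eef_pos: [556.8, -12.4, 21.8]
orientation: [0.755, 0.656, 0.001, 0.001]
contact_force: [-0.0, -0.1, 0.2]
width: -0.0
grasp_force: 0.0
```

>>> drive_tool([
  {"rx": 0, "ry": 0, "rz": 0, "x": 0, "y": 0.01, "z": 0, "jaw": 1},
  {"rx": 0, "ry": 0, "rz": 0, "x": 0, "y": 0, "z": 0, "jaw": 1},
  {"rx": 0, "ry": 0, "rz": 0, "x": 0, "y": 0, "z": 0, "jaw": 1},
])

```text
time: 19.57
eef_pos: [558.6, -13.0, 21.4]
orientation: [0.755, 0.656, 0.0, 0.0]
contact_force: [0.4, -0.5, -0.3]
width: 0.2
grasp_force: 0.0
```

>>> drive_tool([
  {"rx": 0, "ry": 0, "rz": 0, "x": 0, "y": 0.008, "z": 0, "jaw": 1},
  {"rx": 0, "ry": 0, "rz": 0, "x": 0, "y": 0, "z": 0, "jaw": 1},
  {"rx": 0, "ry": 0, "rz": 0, "x": 0, "y": 0, "z": 0, "jaw": 1},
])

```text
time: 19.82
eef_pos: [560.5, -13.3, 21.1]
orientation: [0.755, 0.656, 0.0, 0.0]
contact_force: [-0.4, -0.0, 0.7]
width: 0.2
grasp_force: 0.0
```

>>> drive_tool([
  {"rx": 0, "ry": 0, "rz": 0, "x": 0, "y": 0.01, "z": 0, "jaw": 1},
  {"rx": 0, "ry": 0, "rz": 0, "x": 0, "y": 0, "z": 0, "jaw": 1},
  {"rx": 0, "ry": 0, "rz": 0, "x": 0, "y": 0, "z": 0, "jaw": 1},
])

```text
time: 20.07
eef_pos: [563.0, -13.7, 21.1]
orientation: [0.755, 0.656, 0.0, 0.0]
contact_force: [-0.3, 0.5, -0.1]
width: 0.0
grasp_force: 0.0
```

>>> drive_tool([
  {"rx": 0, "ry": 0, "rz": 0, "x": 0, "y": 0.007, "z": 0, "jaw": 1},
  {"rx": 0, "ry": 0, "rz": 0, "x": 0, "y": 0, "z": 0, "jaw": 1},
  {"rx": 0, "ry": 0, "rz": 0, "x": 0, "y": 0, "z": 0, "jaw": 1},
])

```text
time: 20.32
eef_pos: [564.7, -13.9, 21.0]
orientation: [0.755, 0.656, -0.0, -0.0]
contact_force: [-0.6, 0.1, 0.6]
width: 0.0
grasp_force: 0.0
```

>>> drive_tool([
  {"rx": 0, "ry": 0, "rz": 0, "x": 0, "y": 0.007, "z": 0, "jaw": 1},
  {"rx": 0, "ry": 0, "rz": 0, "x": 0, "y": 0, "z": 0, "jaw": 1},
  {"rx": 0, "ry": 0, "rz": 0, "x": 0, "y": 0, "z": 0, "jaw": 1},
])

```text
time: 20.57
eef_pos: [565.2, -14.0, 21.0]
orientation: [0.755, 0.656, -0.001, -0.001]
contact_force: [-5.8, -0.7, 3.0]
width: -0.1
grasp_force: 2.8
```

>>> drive_tool([
  {"rx": 0, "ry": 0, "rz": 0, "x": 0, "y": 0.005, "z": 0, "jaw": 1},
  {"rx": 0, "ry": 0, "rz": 0, "x": 0, "y": 0, "z": 0, "jaw": 1},
  {"rx": 0, "ry": 0, "rz": 0, "x": 0, "y": 0, "z": 0, "jaw": 1},
])

```text
time: 20.82
eef_pos: [565.2, -14.0, 21.0]
orientation: [0.755, 0.656, -0.002, -0.002]
contact_force: [-11.7, 0.1, 7.0]
width: 0.1
grasp_force: 5.5
```

Run:
```python
from h import *
o=r.get_obs();print(o['eef_pos'],o['contact_force'])
# clamp grip geometry from network in jig frame
t=np.radians(-8)
for P in ([586.6,-213.1,153.3],[587.7,-214.9,154.5]):
    p=np.array(P[:2])-[610.4,-23.3];print('grip jig',p@[np.cos(t),np.sin(t)],p@[-np.sin(t),np.cos(t)]+46,P[2])
# arm: pin at angle phi about pivot; handle angle
```

```text
[565.24859679 -13.95486438  20.97757666] [-11.66679667   0.13488143   7.04656791]
grip jig 2.8466745261710877 -145.2651992499996 153.3
grip jig 4.186480983514956 -146.89459136267834 154.5
```

>>> drive_tool([
  {"rx": 0, "ry": 0, "rz": 0, "x": 0, "y": -0.04, "z": 0, "jaw": 1},
  {"rx": 0, "ry": 0, "rz": 0, "x": 0, "y": -0.02, "z": -0.1, "jaw": 1},
  {"rx": 0, "ry": 0, "rz": 0, "x": 0, "y": 0, "z": -0.16, "jaw": 1},
  {"rx": 0, "ry": 0, "rz": 0, "x": 0, "y": 0, "z": -0.16, "jaw": 1},
  {"rx": 0, "ry": 0, "rz": 0, "x": 0, "y": 0, "z": -0.16, "jaw": 1},
  {"rx": 0, "ry": 0, "rz": 0, "x": 0, "y": 0, "z": -0.16, "jaw": 1},
  {"rx": 0, "ry": 0, "rz": 0, "x": 0, "y": 0, "z": -0.06, "jaw": 1},
  {"rx": 0, "ry": 0, "rz": 0, "x": 0, "y": 0, "z": 0, "jaw": 1},
])

```text
time: 21.48
eef_pos: [554.2, -12.4, 225.5]
orientation: [0.755, 0.656, 0.003, 0.003]
contact_force: [0.2, 0.4, 0.4]
width: 0.3
grasp_force: 0.0
```

Run:
```python
from h import *
t=np.radians(-8);J=lambda X,Y,z:[610.4+X*np.cos(t)-(Y-46)*np.sin(t),-23.3+X*np.sin(t)+(Y-46)*np.cos(t),z]
o=r.get_obs();print(o['eef_pos'],J(2,-105,158))
plan(J(2,-105,158),82)
m=r.camera_model('wrist');im=r.capture('wrist')
for t_ in ['side_stop_eave','side_stop_foot','end_stop','blank_a','blank_a_peak','clamp_grip','clamp_pivot']:
    print(t_,[(d['score'],np.round(d['centre'],1)) for d in r.tip_of(t_,'wrist')[:2]])
r.capture('top');print([(d['score'],np.round(d['centre'],1)) for t_ in ('blank_a','clamp_grip','clamp_foot') for d in r.tip_of(t_,'top')[:3]])
w=wood(im);n,L,st,c=cv2.connectedComponentsWithStats(w)
for i in range(1,n):
    if st[i,4]>800: print(st[i],c[i])
print('exp',[(J(32.5,87,38)),J(0,46,45),J(0,127.5,45)])
```

```text
[554.16342866 -12.44629016 225.53019379] [np.float64(591.3653978925132), np.float64(-173.10882458189727), 158]
shift/250 [-0.615  0.235  0.273] turn/45 [ 0.011  0.001 -0.001] rows 3.6890867205133753 0.0684783927229897
side_stop_eave [(0.93, array([650. ,   8.7,  15.6]))]
side_stop_foot [(0.77, array([634.6, -72. ,  14.1]))]
end_stop [(0.7, array([602. , -73.5,  20.8]))]
blank_a [(0.69, array([609.7, -24.3,  38. ])), (0.63, array([373.5,  20.5,   6.6]))]
blank_a_peak [(0.73, array([618.4,  51.7,  34.5])), (0.63, array([308.6,  65.6,  -3.5]))]
clamp_grip []
clamp_pivot [(0.92, array([ 598.5, -125.7,   49.3]))]
[(0.7, array([299.1, 346.3,   0.7])), (0.72, array([ 586.3, -216.3,  156.1])), (0.31, array([768. ,  80.4,  -1.5]))]
[ 279  103   74  125 4774] [315.72978634 163.39798911]
exp [[np.float64(648.2898093734636), np.float64(12.777865037202258), 38], [np.float64(610.4), np.float64(-23.3), 45], [np.float64(621.7426077282453), np.float64(57.40684760243799), 45]]
```

>>> drive_tool([
  {"rx": 0, "ry": 0, "rz": 0, "x": -0.13, "y": 0.05, "z": 0, "jaw": 1},
  {"rx": 0, "ry": 0, "rz": 0, "x": -0.13, "y": 0.05, "z": 0, "jaw": 1},
  {"rx": 0, "ry": 0, "rz": 0, "x": -0.13, "y": 0.05, "z": 0, "jaw": 1},
  {"rx": 0, "ry": 0, "rz": 0, "x": -0.13, "y": 0.05, "z": 0, "jaw": 1},
  {"rx": 0, "ry": 0, "rz": 0, "x": -0.095, "y": 0.035, "z": 0, "jaw": 1},
  {"rx": 0, "ry": 0, "rz": 0, "x": 0, "y": 0, "z": 0, "jaw": 1},
  {"rx": 0, "ry": 0, "rz": 0, "x": 0, "y": 0, "z": 0, "jaw": 1},
])

```text
time: 22.67
eef_pos: [589.3, -173.7, 220.5]
orientation: [0.756, 0.655, -0.0, -0.0]
contact_force: [0.7, 1.4, -0.4]
width: -0.1
grasp_force: 0.0
```

```bash
cat >> h.py <<'E'
def J(X,Y,z):
    t=np.radians(-8);return [610.4+X*np.cos(t)-(Y-46)*np.sin(t),-23.3+X*np.sin(t)+(Y-46)*np.cos(t),z]
E
python3 - <<'E'
from h import *
o=r.get_obs();print(o['eef_pos'],J(2,-105,158))
plan(J(2,-105,158),82)
E
```

```text
[ 589.33398202 -173.68959025  220.45407979] [np.float64(591.3653978925132), np.float64(-173.10882458189727), 158]
shift/250 [0.003 0.008 0.25 ] turn/45 [-0.001 -0.001 -0.003] rows 1.4976720793097051 0.02131793499671077
```

Down, then push back until it makes contact.

>>> drive_tool([
  {"rx": 0, "ry": 0, "rz": 0, "x": 0.003, "y": 0.008, "z": 0.13, "jaw": 1},
  {"rx": 0, "ry": 0, "rz": 0, "x": 0, "y": 0, "z": 0.12, "jaw": 1},
  {"rx": 0, "ry": 0, "rz": 0, "x": 0, "y": 0, "z": 0, "jaw": 1},
  {"rx": 0, "ry": 0, "rz": 0, "x": -0.04, "y": 0, "z": 0, "jaw": 1},
  {"rx": 0, "ry": 0, "rz": 0, "x": -0.04, "y": 0, "z": 0, "jaw": 1},
  {"rx": 0, "ry": 0, "rz": 0, "x": 0, "y": 0, "z": 0, "jaw": 1},
])

```text
time: 23.17
eef_pos: [589.2, -194.2, 160.8]
orientation: [0.755, 0.655, 0.0, 0.002]
contact_force: [-0.0, -0.4, 0.5]
width: -0.1
grasp_force: 0.0
```

>>> drive_tool([
  {"rx": 0, "ry": 0, "rz": 0, "x": -0.03, "y": 0, "z": 0, "jaw": 1},
  {"rx": 0, "ry": 0, "rz": 0, "x": -0.02, "y": 0, "z": 0.01, "jaw": 1},
  {"rx": 0, "ry": 0, "rz": 0, "x": 0, "y": 0, "z": 0, "jaw": 1},
  {"rx": 0, "ry": 0, "rz": 0, "x": 0, "y": 0, "z": 0, "jaw": 1},
])

```text
time: 23.5
eef_pos: [586.9, -204.8, 156.3]
orientation: [0.755, 0.656, -0.0, 0.0]
contact_force: [-0.1, 1.0, -0.6]
width: 0.1
grasp_force: 0.0
```

>>> drive_tool([
  {"rx": 0, "ry": 0, "rz": 0, "x": -0.03, "y": 0, "z": 0.01, "jaw": 1},
  {"rx": 0, "ry": 0, "rz": 0, "x": -0.03, "y": 0, "z": 0.012, "jaw": 1},
  {"rx": 0, "ry": 0, "rz": 0, "x": -0.02, "y": 0, "z": 0.015, "jaw": 1},
  {"rx": 0, "ry": 0, "rz": 0, "x": 0, "y": 0, "z": 0, "jaw": 1},
])

```text
time: 23.83
eef_pos: [583.8, -225.3, 145.7]
orientation: [0.755, 0.655, -0.0, -0.001]
contact_force: [0.3, -0.4, -0.2]
width: -0.2
grasp_force: 0.0
```

Run:
```python
from h import *
o=r.get_obs();print(o['eef_pos'],o['contact_force'])
for c in ('side','top'):
    r.capture(c);print([(d['score'],np.round(d['centre'],1)) for d in r.tip_of('clamp_grip',c)[:2]])
```

```text
[ 583.7531624  -225.27989183  145.65212665] [ 0.33699389 -0.37296305 -0.22658035]
[(0.66, array([ 585.7, -238.8,  136.2]))]
[]
```

>>> drive_tool([
  {"rx": 0, "ry": 0, "rz": 0, "x": -0.02, "y": 0, "z": 0.026, "jaw": 1},
  {"rx": 0, "ry": 0, "rz": 0, "x": -0.02, "y": 0, "z": 0.03, "jaw": 1},
  {"rx": 0, "ry": 0, "rz": 0, "x": -0.012, "y": 0, "z": 0.036, "jaw": 1},
  {"rx": 0, "ry": 0, "rz": 0, "x": -0.01, "y": 0, "z": 0.036, "jaw": 1},
  {"rx": 0, "ry": 0, "rz": 0, "x": 0, "y": 0, "z": 0, "jaw": 1},
])

```text
time: 24.45
eef_pos: [581.0, -239.7, 112.1]
orientation: [0.755, 0.656, -0.001, -0.002]
contact_force: [-0.3, 0.1, 0.1]
width: 0.3
grasp_force: 0.0
```

>>> drive_tool([
  {"rx": 0, "ry": 0, "rz": 0, "x": 0, "y": 0, "z": 0.036, "jaw": 1},
  {"rx": 0, "ry": 0, "rz": 0, "x": 0, "y": 0, "z": 0.036, "jaw": 1},
  {"rx": 0, "ry": 0, "rz": 0, "x": 0, "y": 0, "z": 0, "jaw": 1},
])

```text
time: 24.7
eef_pos: [581.1, -239.2, 94.5]
orientation: [0.755, 0.656, -0.001, -0.002]
contact_force: [-0.2, 0.1, -0.3]
width: -0.3
grasp_force: 0.0
```

Run:
```python
from h import *
o=r.get_obs();print(o['eef_pos'],o['contact_force'])
for c in ('side','top'):
    r.capture(c);print([(d['score'],np.round(d['centre'],1)) for d in r.tip_of('clamp_grip',c)[:2]+r.tip_of('clamp_foot',c)[:2]])
```

```text
[ 581.14150815 -239.19501216   94.51242425] [-0.18215225  0.11639682 -0.25236555]
[(0.71, array([ 584.7, -252.5,   85.6])), (0.7, array([602.7, -77.1,  18.3])), (0.4, array([604.5, -78.8,  17.6]))]
[(0.21, array([600.7, -75.9,  17.3])), (0.72, array([622.8,  55.5,  31.6]))]
```

>>> drive_tool([
  {"rx": 0, "ry": 0, "rz": 0, "x": 0, "y": 0, "z": 0.03, "jaw": 1},
  {"rx": 0, "ry": 0, "rz": 0, "x": 0, "y": 0, "z": 0.03, "jaw": 1},
  {"rx": 0, "ry": 0, "rz": 0, "x": 0, "y": 0, "z": 0.016, "jaw": 1},
])

```text
time: 25.25
eef_pos: [581.7, -239.3, 76.6]
orientation: [0.755, 0.656, -0.0, -0.001]
contact_force: [0.3, -0.2, 0.3]
width: 0.1
grasp_force: 0.3
```

>>> drive_tool([
  {"rx": 0, "ry": 0, "rz": 0, "x": 0, "y": 0, "z": 0.016, "jaw": 1},
  {"rx": 0, "ry": 0, "rz": 0, "x": 0, "y": 0, "z": 0.008, "jaw": 1},
  {"rx": 0, "ry": 0, "rz": 0, "x": 0, "y": 0, "z": 0, "jaw": 1},
])

```text
time: 25.5
eef_pos: [581.7, -239.3, 71.1]
orientation: [0.755, 0.656, -0.0, -0.001]
contact_force: [-0.4, -0.4, 0.6]
width: 0.2
grasp_force: 0.0
```

>>> drive_tool([
  {"rx": 0, "ry": 0, "rz": 0, "x": 0, "y": 0, "z": 0.01, "jaw": 1},
  {"rx": 0, "ry": 0, "rz": 0, "x": 0, "y": 0, "z": 0, "jaw": 1},
  {"rx": 0, "ry": 0, "rz": 0, "x": 0, "y": 0, "z": 0, "jaw": 1},
])

```text
time: 25.75
eef_pos: [582.0, -239.5, 69.3]
orientation: [0.755, 0.656, -0.0, 0.0]
contact_force: [0.0, 0.1, 0.3]
width: -0.1
grasp_force: 0.0
```

>>> drive_tool([
  {"rx": 0, "ry": 0, "rz": 0, "x": 0, "y": 0, "z": 0.006, "jaw": 1},
  {"rx": 0, "ry": 0, "rz": 0, "x": 0, "y": 0, "z": 0, "jaw": 1},
  {"rx": 0, "ry": 0, "rz": 0, "x": 0, "y": 0, "z": 0, "jaw": 1},
])

```text
time: 26.0
eef_pos: [582.0, -239.5, 67.9]
orientation: [0.755, 0.656, 0.0, 0.0]
contact_force: [0.1, 0.5, 0.6]
width: 0.0
grasp_force: 0.0
```

Run:
```python
from h import *
o=r.get_obs();print(o['eef_pos'],o['contact_force'])
for c in ('side','top'):
    r.capture(c);print([(d['score'],np.round(d['centre'],1)) for t in ('clamp_grip','clamp_foot','blank_a_peak') for d in r.tip_of(t,c)[:2]])
```

```text
[ 582.01354026 -239.53583194   67.85081792] [0.06252859 0.46949949 0.63355798]
[(0.73, array([ 584.1, -252.2,   55.8])), (0.62, array([238.4, 301.1,  -1.2])), (0.59, array([310.1,  66.7,  -1.5]))]
[(0.18, array([650.9,   9.6,  14.9])), (0.93, array([622.5,  56.4,  36.5])), (0.55, array([232.9, 303.3,   3.7]))]
```

>>> drive_tool([
  {"rx": 0, "ry": 0, "rz": 0, "x": 0, "y": 0, "z": 0.008, "jaw": 1},
  {"rx": 0, "ry": 0, "rz": 0, "x": 0, "y": 0, "z": 0, "jaw": 1},
  {"rx": 0, "ry": 0, "rz": 0, "x": 0, "y": 0, "z": 0, "jaw": 1},
])

```text
time: 26.65
eef_pos: [582.2, -239.6, 66.1]
orientation: [0.755, 0.656, 0.0, 0.0]
contact_force: [-0.7, -0.7, 3.1]
width: 0.4
grasp_force: 1.4
```

>>> drive_tool([
  {"rx": 0, "ry": 0, "rz": 0, "x": 0, "y": 0, "z": 0.006, "jaw": 1},
  {"rx": 0, "ry": 0, "rz": 0, "x": 0, "y": 0, "z": 0, "jaw": 1},
  {"rx": 0, "ry": 0, "rz": 0, "x": 0, "y": 0, "z": 0, "jaw": 1},
])

```text
time: 26.9
eef_pos: [582.2, -239.7, 65.0]
orientation: [0.755, 0.656, 0.0, 0.001]
contact_force: [-0.9, 1.1, 6.9]
width: -0.0
grasp_force: 3.3
```

>>> drive_tool([
  {"rx": 0, "ry": 0, "rz": 0, "x": 0, "y": 0, "z": 0.008, "jaw": 1},
  {"rx": 0, "ry": 0, "rz": 0, "x": 0, "y": 0, "z": 0, "jaw": 1},
  {"rx": 0, "ry": 0, "rz": 0, "x": 0, "y": 0, "z": 0, "jaw": 1},
])

```text
time: 27.15
eef_pos: [582.3, -239.7, 63.5]
orientation: [0.755, 0.656, 0.0, 0.001]
contact_force: [-2.1, 0.7, 10.9]
width: 0.2
grasp_force: 5.3
```

>>> drive_tool([
  {"rx": 0, "ry": 0, "rz": 0, "x": 0, "y": 0, "z": 0.006, "jaw": 1},
  {"rx": 0, "ry": 0, "rz": 0, "x": 0, "y": 0, "z": 0, "jaw": 1},
  {"rx": 0, "ry": 0, "rz": 0, "x": 0, "y": 0, "z": 0, "jaw": 1},
])

```text
time: 27.4
eef_pos: [582.4, -239.7, 62.3]
orientation: [0.755, 0.656, 0.0, 0.001]
contact_force: [-2.8, 1.1, 12.1]
width: 0.0
grasp_force: 6.3
```

>>> drive_tool([
  {"rx": 0, "ry": 0, "rz": 0, "x": 0, "y": 0, "z": 0.008, "jaw": 1},
  {"rx": 0, "ry": 0, "rz": 0, "x": 0, "y": 0, "z": 0, "jaw": 1},
  {"rx": 0, "ry": 0, "rz": 0, "x": 0, "y": 0, "z": 0, "jaw": 1},
])

```text
time: 27.65
eef_pos: [582.4, -239.8, 60.7]
orientation: [0.755, 0.656, 0.0, 0.001]
contact_force: [-3.0, 1.7, 15.2]
width: -0.1
grasp_force: 7.6
```

Run:
```python
from h import *
o=r.get_obs();print(o['eef_pos'],o['contact_force'])
for c in ('side',):
    im=r.capture(c);print([(d['score'],np.round(d['centre'],1)) for t in ('clamp_grip','clamp_foot','clamp_pivot') for d in r.tip_of(t,c)[:2]])
    for d in r.cut_out('clamp_grip',c)[:1]:
        y,x=np.where(d['pixels']);print(d['score'],x.min(),x.max(),y.min(),y.max(),len(x))
    for nm,P in (('grip',J(0,-180,68)),('end',J(0,-222,65)),('pin',J(0,-60,72)),('armend',J(0,32,82))): print(nm,proj(c,P)[0])
```

```text
[ 582.42574745 -239.79475369   60.69587524] [-2.99298071  1.6516975  15.16947901]
[(0.58, array([ 580.8, -247.3,   49.8])), (0.75, array([ 598.1, -130.8,   52.6]))]
0.54 242 307 181 257 2331
grip [271.13068507 238.33941399]
end [269.58505288 250.69610326]
pin [275.08529111 207.55286146]
armend [277.85903894 184.74635808]
```

>>> drive_tool([
  {"rx": 0, "ry": 0, "rz": 0, "x": 0, "y": 0, "z": -0.06, "jaw": 1},
  {"rx": 0, "ry": 0, "rz": 0, "x": 0, "y": 0, "z": -0.12, "jaw": 1},
  {"rx": 0, "ry": 0, "rz": 0, "x": 0, "y": 0, "z": -0.16, "jaw": 1},
  {"rx": 0, "ry": 0, "rz": 0, "x": 0, "y": 0, "z": -0.16, "jaw": 1},
  {"rx": 0, "ry": 0, "rz": 0, "x": 0, "y": 0, "z": -0.16, "jaw": 1},
  {"rx": 0, "ry": 0, "rz": 0, "x": 0, "y": -0.15, "z": 0, "jaw": 1},
  {"rx": 0, "ry": 0, "rz": 0, "x": 0, "y": -0.15, "z": 0, "jaw": 1},
  {"rx": 0, "ry": 0, "rz": 0, "x": 0, "y": 0, "z": 0, "jaw": 1},
])

```text
time: 28.57
eef_pos: [502.2, -226.7, 223.1]
orientation: [0.755, 0.656, -0.001, -0.003]
contact_force: [0.6, -0.6, 0.6]
width: 0.2
grasp_force: 0.0
```

Run:
```python
from h import *
o=r.get_obs();print(o['time'],o['eef_pos'],o['contact_force'])
for c in ('side','top','wrist'):
    im=r.capture(c);np.save(c+'_f.npy',im)
    for t in ('clamp_grip','clamp_foot','clamp_pivot','blank_a','blank_a_peak'):
        print(c,t,[(d['score'],np.round(d['centre'],1)) for d in r.tip_of(t,c)[:3]])
    for nm,P in (('grip',J(0,-180,68)),('foot',J(0,20,45)),('peak',J(0,127.5,45))): print(nm,np.round(proj(c,P)[0],1))
```

```text
28.5667 [ 502.16548859 -226.74412419  223.06700377] [ 0.58787338 -0.64773858  0.59672049]
side clamp_grip [(0.89, array([ 580.5, -249.7,   55.8]))]
side clamp_foot []
side clamp_pivot [(0.94, array([ 598.6, -131. ,   46.3]))]
side blank_a [(0.94, array([381.2,  23.1,   2.1])), (0.9, array([609. , -24.2,  31.9])), (0.64, array([303.6, 350.7,  -2.2]))]
side blank_a_peak [(0.93, array([618.1,  57.4,  37.9])), (0.71, array([3.125e+02, 6.890e+01, 1.000e-01])), (0.69, array([2.365e+02, 3.009e+02, 1.000e-01]))]
grip [271.1 238.3]
foot [277.  197.5]
peak [279.8 176.1]
top clamp_grip [(0.69, array([638.9, -68.3,  19.2])), (0.58, array([ 579.9, -249.7,   57.6]))]
top clamp_foot [(0.48, array([625.7, 461.7,  -2.6])), (0.3, array([647. ,  11.7,  17.3]))]
top clamp_pivot [(0.79, array([ 600.7, -131.2,   48.7]))]
top blank_a [(0.97, array([605.1, -25.5,  33.8])), (0.86, array([378.5,  21. ,   1.2])), (0.6, array([299.5, 346.2,   1.3]))]
top blank_a_peak [(0.67, array([627.3,  58.1,  34.5])), (0.59, array([234.7, 306. ,   2. ]))]
grip [327.5 177.3]
foot [265.4 169. ]
peak [232.8 164.1]
wrist clamp_grip [(0.78, array([ 579.9, -254.3,   55.1]))]
wrist clamp_foot []
wrist clamp_pivot [(0.64, array([ 596.5, -126.7,   49.2])), (0.49, array([ 580.2, -252.8,   54.9]))]
wrist blank_a []
wrist blank_a_peak []
grip [326.9 188.9]
foot [336.9 -31.9]
peak [ 347.9 -193.2]
```

The grip sits at its shut position (about 580, -250, 56). Three cameras agree on that, and it sprang back against its stop when released. I'll take one last check of the pile from above.

>>> drive_tool([
  {"rx": 0, "ry": 0, "rz": 0, "x": 0.16, "y": 0, "z": -0.02, "jaw": 0},
  {"rx": 0, "ry": 0, "rz": 0, "x": 0.16, "y": 0, "z": -0.02, "jaw": 0},
  {"rx": 0, "ry": 0, "rz": 0, "x": 0.16, "y": 0, "z": 0, "jaw": 0},
  {"rx": 0, "ry": 0, "rz": 0, "x": 0.16, "y": 0, "z": 0, "jaw": 0},
  {"rx": 0, "ry": 0, "rz": 0, "x": 0.16, "y": 0, "z": 0, "jaw": 0},
  {"rx": 0, "ry": 0, "rz": 0, "x": 0.16, "y": 0, "z": 0, "jaw": 0},
  {"rx": 0, "ry": 0, "rz": 0, "x": 0.16, "y": 0, "z": 0, "jaw": 0},
  {"rx": 0, "ry": 0, "rz": 0, "x": 0.1, "y": 0, "z": 0, "jaw": 0},
])

```text
time: 30.13
eef_pos: [550.3, 76.4, 234.0]
orientation: [0.754, 0.657, 0.0, -0.0]
contact_force: [-1.1, -0.3, -0.7]
width: 85.4
grasp_force: 0.0
```

>>> drive_tool([
  {"rx": 0, "ry": 0, "rz": 0, "x": 0, "y": 0, "z": 0, "jaw": 0},
  {"rx": 0, "ry": 0, "rz": 0, "x": 0, "y": 0, "z": 0, "jaw": 0},
  {"rx": 0, "ry": 0, "rz": 0, "x": 0, "y": 0, "z": 0, "jaw": 0},
])

```text
time: 30.38
eef_pos: [550.4, 72.4, 233.8]
orientation: [0.755, 0.656, -0.0, 0.0]
contact_force: [0.5, -0.4, 0.1]
width: 85.7
grasp_force: 0.0
```

Run:
```python
from h import *
o=r.get_obs();print(o['time'],o['eef_pos'])
m=r.camera_model('wrist');im=r.capture('wrist');np.save('wf.npy',im)
for t in ('clamp_foot','blank_a','blank_a_peak','side_stop_eave'): print(t,[(d['score'],np.round(d['centre'],1)) for d in r.tip_of(t,'wrist')[:2]])
print('exp',J(0,20,45),J(0,46,36),J(0,127.5,36),J(32.5,87,18))
ex=proj('wrist',outline(*J(0,46,0)[:2],np.radians(-8),45));print(np.round(ex,1))
# per-layer x edge: sample -x edge and the peak slopes along jig normals at z=45
hsv=cv2.cvtColor(im,cv2.COLOR_RGB2HSV)
for Y in (60,75,90):
    q=proj('wrist',[J(X,Y,45) for X in np.arange(-42,-24,1.)]);v=cv2.remap(hsv[...,2],q[:,0].astype('f4').reshape(1,-1),q[:,1].astype('f4').reshape(1,-1),1)[0];print('-x',Y,v)
for X in (-20,20):
    q=proj('wrist',[J(X+np.sign(X)*s/2**.5,107.5+s/2**.5,45) for s in np.arange(-8,9,1.)]);v=cv2.remap(hsv[...,2],q[:,0].astype('f4').reshape(1,-1),q[:,1].astype('f4').reshape(1,-1),1)[0];print('gable',X,v)
```

```text
30.3833 [550.35202035  72.43828089 233.78548503]
clamp_foot [(0.45, array([607.6, -52.3,  43.7]))]
blank_a [(0.85, array([608. , -24.2,  38. ])), (0.68, array([619.4,  54.1,  33.4]))]
blank_a_peak [(0.85, array([309.9,  64.8,  -3.4])), (0.69, array([617.7,  54.7,  33.9]))]
side_stop_eave []
exp [np.float64(606.7814993750383), np.float64(-49.04696978728083), 45] [np.float64(610.4), np.float64(-23.3), 36] [np.float64(621.7426077282453), np.float64(57.40684760243799), 36] [np.float64(648.2898093734636), np.float64(12.777865037202258), 18]
[[288.2 279.3]
 [339.6 279.2]
 [346.6 204.6]
 [320.4 177.6]
 [290.7 204.8]]
-x 60 [ 52  50  50  50  50  52  56  65  73  78  83 102 113 120 123 124 123 122]
-x 75 [ 49  49  51  49  50  53  60  75  81  84  92 104 113 114 119 121 122 122]
-x 90 [ 54  54  54  54  57  59  66  77  85  88  97 105 112 115 114 115 119 120]
gable -20 [128 127 124 122 120 117 111  99  87  84  86  88  93  95  91  83  75]
gable 20 [216 213 214 213 217 218 213 193 156 126 114 115 114 117 115 116 114]
```

```bash
python3 -c "
from plant import r
print(r.hand_in())"
```

```text
the job is handed in; nothing more can be done
None
```

I handed the job in at about 30 s: both loose blanks are on the jig blank, peaks away from the clamp, pushed firm against the end and side stops. The toggle clamp is shut, with its foot measured on top of the pile; flushness (about 1 mm) and the shut handle come from forces and camera fits, not a final picture.

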